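Change the test boards in a scrub tester

TASK

Change over the boards in the scrub tester: first push its mushroom stop button all the way down, and leave it down while you take every tested board out of the spring holders into the wire basket and clamp every fresh board from the bench flat into a holder of its own, properly seated at both ends (push it into the sprung jaw, lower its other end behind the fixed jaw, let the spring seat it). When all the boards are changed, turn the stop button's head clockwise as far as it goes, so that it rises again. Do not knock the jars and beakers about.

Things in the scene. Friction and masses are not known exactly. Their poses are not given: they have to be found in the camera images.
- bed: specimen bed, fixed: aluminium plate 205 x 250 x 12 mm with two bays side by side, their centres 120 mm apart along y. Origin on the bench below the middle between the bays; x points from the sprung jaws (nearer the robot) to the fixed jaws. Between the jaws of a bay there is only the plate, with room for fingers. Spring housing 48 mm high at x -113 to -95
- bay_a (a point): centre of a board seated in the left (+y) bay, 36 mm above the bench; axes as the bed, board lengthwise along x. Load: board's +x end raised about 12 degrees, push its other end some 9 mm beyond its seat into the sprung jaw, lower the +x end behind the fixed lip, let the spring push it to +x. Unload: the reverse. Flared cheeks at both jaws (59 mm apart, 66 at the mouth) centre it
- bay_b (a point): the same point of the right (-y) bay, which is made alike
- fixed_a (a point): fixed jaw of bay_a: inner edge of its lip's top, at x 59, z 50 mm from the point on the bench below the bay's centre. So measured: ledge x 45 to 65, top z 30; back wall from x 65 (12 thick, z up to 50), the seated board's end rests on it; lip over the board's end x 59 to 65, z 44 to 50; cheeks x 51 to 65, z up to 54
- fixed_b (a point): fixed jaw of bay_b: as fixed_a
- jaw_a (a joint): sprung jaw of bay_a, m: 0 with a board seated, -0.006 when empty (nearer the fixed jaw), at most 0.014 (pushed to -x). Spring 8 N at 0, 14 N at 0.014. At 0, x and z in mm from the point on the bench below the bay's centre: wall at x -65; ledge x -65 to -44, top z 30; flared lip over the board's end, x -67 to -57, underside rising from z 46 to 51, top z 55
- jaw_b (a joint): sprung jaw of bay_b: as jaw_a
- used1: tested board, same as a fresh one but with a dull grey scrub track along its white face, 130 x 56 x 12 mm (x, y, z of its frame), 140 g, origin at its centre; it starts clamped in one of the two bays of the specimen bed. One of the four boards may be absent
- used2: tested board, same as a fresh one but with a dull grey scrub track along its white face, 130 x 56 x 12 mm (x, y, z of its frame), 140 g, origin at its centre; it starts clamped in one of the two bays of the specimen bed. One of the four boards may be absent
- fresh1: fresh fibre-cement test board, plain grey with a white coated top face, 130 x 56 x 12 mm (x, y, z of its frame), 140 g, origin at its centre; it starts lying flat on the bench. Any end may go to any jaw. One of the four boards may be absent
- fresh2: fresh fibre-cement test board, plain grey with a white coated top face, 130 x 56 x 12 mm (x, y, z of its frame), 140 g, origin at its centre; it starts lying flat on the bench. Any end may go to any jaw. One of the four boards may be absent
- basket: open wire basket, fixed, 180 x 240 mm (x, y), 80 mm high, wires 4 mm thick, floor 6 mm above the bench; origin under its centre, on the bench. Both tested boards fit in it, one on the other
- stop_box: grey stop-button box, fixed, 80 x 80 x 50 mm; origin at the centre of its underside, on the bench. On top of it is a round mushroom head 40 mm in diameter and 24 mm high, on a short stem
- stop_top (a point): centre of the mushroom head's top: 85 mm above the bench when it is up, 77 mm when pushed down, 85 mm again after the turn. The head's side is straight from 7 to 21 mm below the top
- stop_plunger (a joint): how far the button has been pushed, in m: 0 up, 0.008 fully down. It takes about 7 N to push (more against its end stop) and stays where it is left; it does not come back by itself, so it still reads 0.008 after the turn, which lifts the head on its cam
- stop_turn (a joint): turn of the mushroom head in rad, clockwise seen from above: 0 at the start, 1.1 at its stop. The turn lifts the head on a cam, evenly, by 8 mm over the 1.1 rad; little torque is needed. Pushing on a turned head screws it back down
- white_jar: bystander: white plastic jar, 56 mm in diameter, 95 mm high; origin at the centre of its underside
- dark_jar: bystander: black jar, 68 mm in diameter, 120 mm high; origin at the centre of its underside
- beaker: bystander: glass beaker, 84 mm in diameter, 100 mm high; origin at the centre of its underside
- small_beaker: bystander: small glass beaker, 60 mm in diameter, 70 mm high; origin at the centre of its underside
- timer: bystander: fixed cream timer box, 75 x 85 x 53 mm; origin at the centre of its underside
There are look-alikes about, which are no part of the job. Leave any green, orange or purple look-alike of the fresh2 alone.

How it is judged:
On the way, in this order (a step that is already met when the one before it is completed fails the run):
1. the stop button is pushed down (z of stop_top in the frame of stop_box below 0.0785 m), for 0.2 s.
2. with the stop button still down, every tested board is in the basket and every fresh board is seated in a bay (z of stop_top in the frame of stop_box below 0.0795 m and x of used1 in the frame of basket between -0.085 and 0.085 m and y of used1 in the frame of basket between -0.115 and 0.115 m and z of each of used1, used2 in the frame of basket below 0.07 m and x of used2 in the frame of basket between -0.085 and 0.085 m and y of used2 in the frame of basket between -0.115 and 0.115 m and ((x of fresh1 in the frame of bay_a between -0.004 and 0.004 m and y of fresh1 in the frame of bay_a between -0.005 and 0.005 m and z of fresh1 in the frame of bay_a between -0.003 and 0.003 m and angle between the x axis of fresh1 and the x axis of bay_a, either way round below 0.06 rad and angle between the z axis of fresh1 and the z axis of bay_a, either way round below 0.05 rad) or (x of fresh1 in the frame of bay_b between -0.004 and 0.004 m and y of fresh1 in the frame of bay_b between -0.005 and 0.005 m and z of fresh1 in the frame of bay_b between -0.003 and 0.003 m and angle between the x axis of fresh1 and the x axis of bay_b, either way round below 0.06 rad and angle between the z axis of fresh1 and the z axis of bay_b, either way round below 0.05 rad)) and ((x of fresh2 in the frame of bay_a between -0.004 and 0.004 m and y of fresh2 in the frame of bay_a between -0.005 and 0.005 m and z of fresh2 in the frame of bay_a between -0.003 and 0.003 m and angle between the x axis of fresh2 and the x axis of bay_a, either way round below 0.06 rad and angle between the z axis of fresh2 and the z axis of bay_a, either way round below 0.05 rad) or (x of fresh2 in the frame of bay_b between -0.004 and 0.004 m and y of fresh2 in the frame of bay_b between -0.005 and 0.005 m and z of fresh2 in the frame of bay_b between -0.003 and 0.003 m and angle between the x axis of fresh2 and the x axis of bay_b, either way round below 0.06 rad and angle between the z axis of fresh2 and the z axis of bay_b, either way round below 0.05 rad))), for 0.3 s.
3. the stop button's head is turned clockwise to its stop (value of joint stop_turn above 0.9 rad), for 0.1 s.
At the end, for the whole second after the job is handed in: Stop head turned over 0.9 rad, top over 83 mm up. Each tested board's centre inside the basket, under 70 mm up. Each fresh board in a bay: centre within 4 mm along, 5 across, 3 in height of the bay's point, 0.06 rad in yaw, 0.05 in level. Boards at rest (value of joint stop_turn above 0.9 rad and z of stop_top in the frame of stop_box above 0.083 m and x of used1 in the frame of basket between -0.085 and 0.085 m and y of used1 in the frame of basket between -0.115 and 0.115 m and z of each of used1, used2 in the frame of basket below 0.07 m and x of used2 in the frame of basket between -0.085 and 0.085 m and y of used2 in the frame of basket between -0.115 and 0.115 m and ((x of fresh1 in the frame of bay_a between -0.004 and 0.004 m and y of fresh1 in the frame of bay_a between -0.005 and 0.005 m and z of fresh1 in the frame of bay_a between -0.003 and 0.003 m and angle between the x axis of fresh1 and the x axis of bay_a, either way round below 0.06 rad and angle between the z axis of fresh1 and the z axis of bay_a, either way round below 0.05 rad) or (x of fresh1 in the frame of bay_b between -0.004 and 0.004 m and y of fresh1 in the frame of bay_b between -0.005 and 0.005 m and z of fresh1 in the frame of bay_b between -0.003 and 0.003 m and angle between the x axis of fresh1 and the x axis of bay_b, either way round below 0.06 rad and angle between the z axis of fresh1 and the z axis of bay_b, either way round below 0.05 rad)) and ((x of fresh2 in the frame of bay_a between -0.004 and 0.004 m and y of fresh2 in the frame of bay_a between -0.005 and 0.005 m and z of fresh2 in the frame of bay_a between -0.003 and 0.003 m and angle between the x axis of fresh2 and the x axis of bay_a, either way round below 0.06 rad and angle between the z axis of fresh2 and the z axis of bay_a, either way round below 0.05 rad) or (x of fresh2 in the frame of bay_b between -0.004 and 0.004 m and y of fresh2 in the frame of bay_b between -0.005 and 0.005 m and z of fresh2 in the frame of bay_b between -0.003 and 0.003 m and angle between the x axis of fresh2 and the x axis of bay_b, either way round below 0.06 rad and angle between the z axis of fresh2 and the z axis of bay_b, either way round below 0.05 rad)) and linear speed of each of used1, used2, fresh1, fresh2 below 0.02 m/s); the robot touches nothing.
It fails at once if the white jar is tipped over or shoved more than 60 mm (angle between white_jar's own z axis and vertical above 0.5 rad or distance of white_jar from where it was at the start of the episode above 0.06 m).
It fails at once if the dark jar is tipped over or shoved more than 60 mm (angle between dark_jar's own z axis and vertical above 0.5 rad or distance of dark_jar from where it was at the start of the episode above 0.06 m).
It fails at once if the beaker is tipped over or shoved more than 60 mm (angle between beaker's own z axis and vertical above 0.5 rad or distance of beaker from where it was at the start of the episode above 0.06 m).
It fails at once if the small beaker is tipped over or shoved more than 60 mm (angle between small_beaker's own z axis and vertical above 0.5 rad or distance of small_beaker from where it was at the start of the episode above 0.06 m).
It fails at once if a board is taken up before the stop button has been pushed down (value of joint stop_plunger below 0.006 m and (distance of any of used1, used2 from where it was at the start of the episode above 0.04 m or height (world z) of any of fresh1, fresh2 above 0.03 m)).
Of used1, used2, fresh1, fresh2 only 3 to 4 are there at a start; the rules pass over those that are not, and their reading is None.
At some moment in a run one of fresh1, fresh2 may be knocked a few centimetres aside while the robot is not near it.
Once in a run the grip may slacken for a moment while it holds something.
It also fails if it takes over 210 s, if anything falls off the work surface, if the arm or the gripper's body presses on something with over 40 N, if the wrist force passes 120 N, or if a joint passes its speed limit or range.

ROBOT

A 6-joint arm with a two-finger parallel gripper is mounted at the origin on the work surface. World frame = base frame: x ahead of the robot, y to its left, z up, the work surface at z = 0. Lengths are in m, angles in rad, forces in N, time in s.
With the tool pointing down it reaches from about 0.225 to 0.875 m from the base axis. Payload 3.4 kg.
Tool frame: the origin (TCP) lies on the centre line of the jaws, within the pads' length; the fingertips stand 14 mm ahead of it and the grasp point (between the pads) lies 5 mm behind it; z points along the fingers, x is the direction in which the jaws open and shut, and the axes are right-handed (so a half turn about z gives the same grasp; the last joint's range is limited). The gripper opens to 85 mm and grips with 20 to 120 N. Pads are 22 mm wide; open, the fingers measure 114 mm over their backs; the gripper's body (76 mm by 85 mm) begins 54 mm behind the grasp point. The pads swing forward as they close: fully open they stand 13 mm farther back than shut.
Start: joints at [1.074, 0.276, 1.505, -0, 1.361, -0.121], TCP at [0.211, 0.535, 0.245] pointing down, gripper open.
Joint ranges: [-2.89, 2.89], [-0.75, 2.08], [0.22, 2.7], [-1.18, 4.32], [0.11, 2.71], [-2.7, 2.7]. Speed limits (rad/s): [2.57, 2.57, 3.14, 3.14, 3.14, 3.14].

INTERFACE

Orientations are given as a rotation vector (axis times angle).
In Python, from workcell import * gives the robot as it stands.
- The arm moves only by the shell command python3 -m pendant 'ROWS' [FORCE]. ROWS is JSON, one flat list of numbers, 7 for each row, row after row: the closure, from 0 (fully open) to 1 (shut), then the shift along the tool's x, y, z as a fraction of full scale, then the turn, a rotation vector about the tool's x, y, z as a fraction of full scale. In form: [claw, tx, ty, tz, rx, ry, rz, claw, tx, ty, tz, rx, ry, rz, ...]. A call has 1 to 5 rows; each row shifts and turns the pose as measured when the row begins, along the tool's axes as they then stand; what a row does not reach is not made up. Full scale, the value 1, is 0.04 m for a shift and 8 degrees for a turn. A row lasts 1/10 s, in which the tool goes at most 50 mm and 8.59 degrees, less where a joint would pass 70% of its speed; a pose out of reach is approached as far as the arm can. A call with a number of a shift or a turn outside -1 to 1 is refused whole. A call with a gripper value outside its range is refused whole. The fingers move at their own pace and stop on an object; FORCE is the grip in N (left out, the last holds). Time passes only in rows, so rows that do not move let the fingers close. It gives the time, the measured TCP pose, the force and the opening at its end, in the units of the state.
- sense(): the state, without advancing time (a new reading comes with each control period).
- capture(name): name is "side" or "top" or "wrist"; returns the picture (384x512x3 uint8, red, green, blue); there is no depth.
- camera_model(name): a dict with "K" (3x3 intrinsics, pixels), "k1" (the pictures are not rectified: a ray, as slopes to the right and down, at radius r is drawn at 1 + k1 r^2 times it, then the intrinsics apply), "camera_from_world" (4x4, takes a point from world to camera coordinates). Camera axes: x right, y down, z forward; pixel columns grow to the right and rows downward; lengths in m; the calibration is good to about 2 mm. A picture is of the moment at which its call begins: read the wrist's pose just before it. camera_model takes no time and is no camera call; for the wrist camera it gives the pose at the moment of the call.
- finish_job(): hands the job in, once; it reports no verdict.
The state is a dict: "time_s": time; "q": joint angles; "qd": joint speeds; "joint_torque": joint torques, N m; "tool_pos": TCP position; "ee_rot": TCP orientation; "contact_force": force on the tool from outside, world axes, zero at the start; "moment": the same for the moment, N m; "width": finger opening in m.
Only numpy, scipy, OpenCV 4.12 (cv2) and the standard library are available. Lean on these libraries where they do the work, as an engineer would, in place of code of your own. Each camera call takes 0.05 s, during which the arm holds its last target. There are 200 camera calls.

## Working session

There is one attempt and no reset: what is moved stays moved. The work goes in short steps, Python scripts to look and compute and a shell command to move; the robot and the scene stay as the last step left them, time stands still between calls to the robot, and variables do not carry over. Pictures are saved under pics/ and viewed, about 12 in all and at most 16, crops included, and the job is handed in when it is done.

```bash
ls; mkdir -p pics; cat > h.py <<'E'
from workcell import *
import numpy as np, cv2, sys
from scipy.spatial.transform import Rotation as R
def ray(cam,uv):
    K=np.array(cam["K"]);k=cam["k1"];T=np.array(cam["camera_from_world"])
    d=np.linalg.inv(K)@[uv[0],uv[1],1]; s=d[:2].copy(); 
    for _ in range(20): s=d[:2]/(1+k*(s@s))
    v=T[:3,:3].T@np.array([s[0],s[1],1]); return -T[:3,:3].T@T[:3,3], v/np.linalg.norm(v)
def onz(cam,uv,z):
    o,v=ray(cam,uv); return (o+v*(z-o[2])/v[2]).round(4)
def cross(c1,u1,c2,u2):
    o1,v1=ray(c1,u1);o2,v2=ray(c2,u2)
    a=np.linalg.lstsq(np.c_[v1,-v2],o2-o1,rcond=None)[0]
    p,q=o1+a[0]*v1,o2+a[1]*v2; return ((p+q)/2).round(4),np.linalg.norm(p-q).round(4)
def proj(cam,p):
    T=np.array(cam["camera_from_world"]);c=T[:3,:3]@p+T[:3,3];s=c[:2]/c[2]
    s=s*(1+cam["k1"]*(s@s));return (np.array(cam["K"])@[s[0],s[1],1])[:2].round(1)
def snap(name,fn,scale=1.5):
    c=camera_model(name);im=capture(name);cv2.imwrite("pics/%s.png"%fn,cv2.resize(im[...,::-1],None,fx=scale,fy=scale,interpolation=cv2.INTER_CUBIC))
    np.save("pics/%s.npy"%fn,im);import pickle;pickle.dump(c,open("pics/%s.pkl"%fn,"wb"));return im,c
def load(fn):
    import pickle;return np.load("pics/%s.npy"%fn),pickle.load(open("pics/%s.pkl"%fn,"rb"))
def delta(target,rot=None):
    "tool-frame shift (full scales) & turn to reach target"
    s=sense();Rt=R.from_rotvec(s["ee_rot"]);d=Rt.inv().apply(np.array(target)-s["tool_pos"])/.04
    r=(Rt.inv()*rot).as_rotvec()/np.radians(8) if rot is not None else np.zeros(3)
    print("pos",np.round(s["tool_pos"],4),"need",d.round(2),"turn",r.round(2),"t",s["time_s"])
E
python3 - <<'E'
from h import *
s=sense();print({k:np.round(v,3) for k,v in s.items()}); print(R.from_rotvec(s["ee_rot"]).as_matrix().round(3))
for n in("top","side","wrist"):
    im,c=snap(n,n+"0");print(n,c)
E
```

```text
pics
{'time_s': np.float64(0.0), 'q': array([ 1.074,  0.277,  1.506,  0.   ,  1.361, -0.121]), 'qd': array([-0.001, -0.   ,  0.   ,  0.001, -0.   ,  0.   ]), 'joint_torque': array([-2.0000e-03, -4.1678e+01, -2.4581e+01, -0.0000e+00,  1.1000e-02,
       -0.0000e+00]), 'tool_pos': array([0.211, 0.534, 0.244]), 'ee_rot': array([ 2.597,  1.767, -0.003]), 'contact_force': array([-0.901, -0.226,  0.708]), 'moment': array([ 0.061, -0.029, -0.088]), 'width': np.float64(0.085)}
[[ 0.367  0.93  -0.001]
 [ 0.93  -0.367 -0.002]
 [-0.002 -0.    -1.   ]]
top {'K': array([[393.89874039,   0.        , 251.87832608],
       [  0.        , 393.89874039, 191.6755096 ],
       [  0.        ,   0.        ,   1.        ]]), 'k1': -0.07334377954682765, 'camera_from_world': array([[ 1.03361331e-02, -9.99946240e-01, -8.25603753e-04,
        -1.29402261e-01],
       [-9.97424130e-01, -1.02514475e-02, -7.09930486e-02,
         5.16502016e-01],
       [ 7.09807684e-02,  1.55727070e-03, -9.97476469e-01,
         1.25153611e+00],
       [ 0.00000000e+00,  0.00000000e+00,  0.00000000e+00,
         1.00000000e+00]]
[... 320 characters left out ...]
8e-01, -7.27073877e-01, -6.76113886e-01,
         9.05858664e-04],
       [ 9.23421086e-02,  6.69900230e-01, -7.36686240e-01,
         1.64929506e+00],
       [ 0.00000000e+00,  0.00000000e+00,  0.00000000e+00,
         1.00000000e+00]])}
wrist {'K': array([[315.03503028,   0.        , 253.43554471],
       [  0.        , 315.03503028, 193.54866664],
       [  0.        ,   0.        ,   1.        ]]), 'k1': 0.004398493189246719, 'camera_from_world': array([[ 0.36739581,  0.93006331, -0.0015978 , -0.57451643],
       [ 0.89321398, -0.35235967,  0.27930531, -0.03581724],
       [ 0.25920862, -0.10404278, -0.96020102,  0.3787082 ],
       [ 0.        ,  0.        ,  0.        ,  1.        ]])}
```

View pics/top0.png

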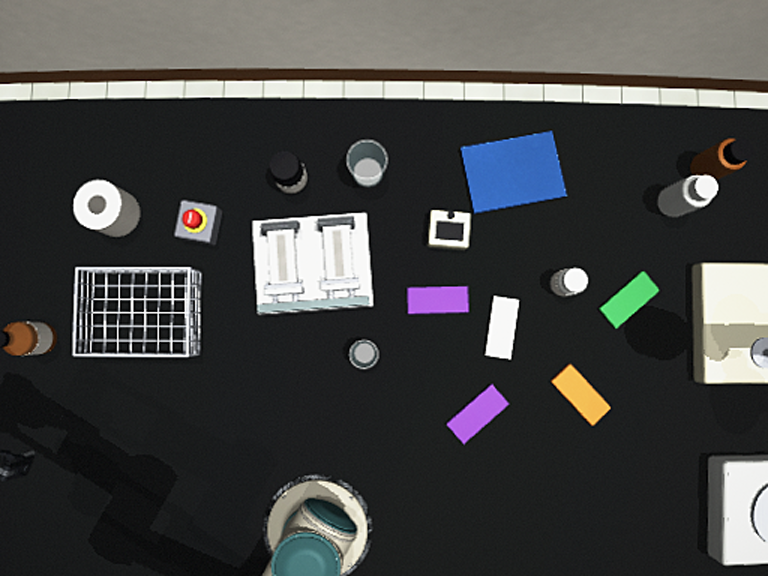

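View pics/side0.png

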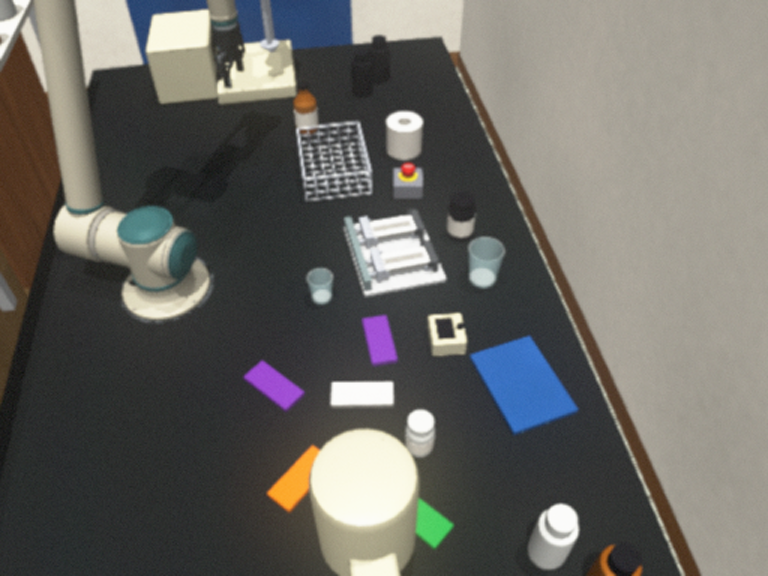

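One fresh board (white, about (502,327) in the top picture) and two used boards in the bays. The stop box is at (197,221), the basket at (137,312) and the bed at (313,263). The fourth board is absent. Next I measure these in two views.

```bash
python3 - <<'E'
from h import *
T,ct=load("top0");S,cs=load("side0")
def red(im,w):
    h=cv2.cvtColor(im,cv2.COLOR_RGB2HSV);m=(((h[...,0]<6)|(h[...,0]>172))&(h[...,1]>150)&(h[...,2]>90)).astype(np.uint8)
    x0,x1,y0,y1=w;q=np.zeros_like(m);q[y0:y1,x0:x1]=m[y0:y1,x0:x1];n,l,st,ce=cv2.connectedComponentsWithStats(q);i=1+np.argmax(st[1:,4]);print(st[i]);return ce[i]
a=red(T,(110,150,130,170));b=red(S,(255,290,100,135));print("red",a,b,cross(ct,a,cs,b),onz(ct,a,.08))
# fresh board: white contour
def white(im,w):
    g=im.min(2);q=np.zeros(g.shape,np.uint8);x0,x1,y0,y1=w;q[y0:y1,x0:x1]=(g[y0:y1,x0:x1]>130);c=max(cv2.findContours(q,0,2)[0],key=cv2.contourArea);return cv2.minAreaRect(c)
for w in [(315,355,190,245)]:
    r=white(T,w);print(r);bt=cv2.boxPoints(r);print([onz(ct,p,.012) for p in bt],onz(ct,r[0],.012))
r2=white(S,(215,268,248,278));print(r2,cross(ct,r[0],cs,r2[0]))
# bed corners (top view, full px /1.5), plate top z .012
for p in [(252,220),(366,213),(373,304),(258,311)]: print("bed",onz(ct,np.array(p)/1.5,.012))
for p in [(76,268),(200,268),(200,356),(73,356)]: print("basket rim",onz(ct,np.array(p)/1.5,.08))
cv2.imwrite("pics/bedcrop.png",np.vstack([cv2.resize(T[135:215,160:255,::-1],None,fx=4,fy=4,interpolation=2),cv2.resize(S[135:200,222:302,::-1],(380,309),interpolation=2)]))
for n,u in dict(dark=(290,185),beaker=(368,172),small=(364,355)).items(): print(n,onz(ct,np.array(u)/1.5,.0))
E
```

```text
[122 140  12  12 101]
[268 110   9   7  39]
red [127.72277228 145.65346535] [271.46153846 113.33333333] (array([0.6559, 0.2681, 0.0692]), np.float64(0.001)) [0.6534 0.2646 0.08  ]
((334.3600158691406, 217.97998046875), (17.39482879638672, 40.305084228515625), 8.130102157592773)
[array([ 0.3751, -0.3545,  0.012 ]), array([ 0.5041, -0.3732,  0.012 ]), array([ 0.4967, -0.4295,  0.012 ]), array([ 0.3676, -0.4104,  0.012 ])] [ 0.4357 -0.3918  0.012 ]
((241.0, 262.0), (16.0, 42.0), 90.0) (array([ 0.4367, -0.3923,  0.0098]), np.float64(0.002))
bed [0.6635 0.1527 0.012 ]
bed [ 0.681  -0.0966  0.012 ]
bed [ 0.4825 -0.114   0.012 ]
bed [0.4647 0.1343 0.012 ]
basket rim [0.5479 0.5077 0.08  ]
basket rim [0.55   0.2432 0.08  ]
basket rim [0.3694 0.2378 0.08  ]
basket rim [0.3646 0.5061 0.08  ]
dark [0.7449 0.0729 0.    ]
beaker [ 0.7757 -0.0996  0.    ]
small [ 0.3723 -0.0956  0.    ]
```

View pics/bedcrop.png

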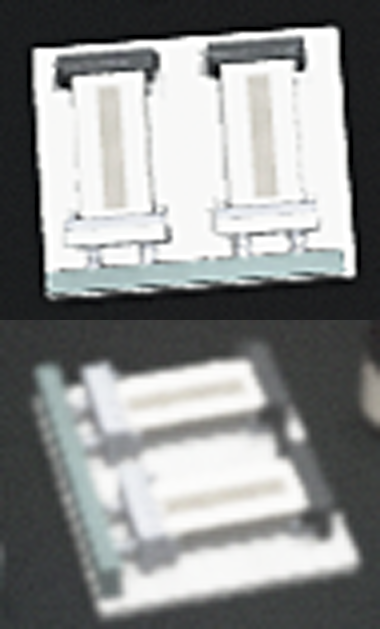

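```bash
python3 -c "
from h import *
delta([.63,.26,.25])"
```

```text
pos [0.2109 0.5345 0.2446] need [-2.54 12.27 -0.13] turn [0. 0. 0.] t 0.15
```

```bash
python3 -m pendant '[1,-0.2,0.98,0,0,0,0,1,-0.2,0.98,0,0,0,0,1,-0.2,0.98,0,0,0,0,1,-0.2,0.98,0,0,0,0,1,-0.2,0.98,0,0,0,0]' 40
python3 -m pendant '[1,-0.2,0.98,0,0,0,0,1,-0.2,0.98,0,0,0,0,1,-0.2,0.98,0,0,0,0,1,-0.2,0.98,0,0,0,0,1,-0.2,0.98,0,0,0,0]'
python3 -m pendant '[1,-0.2,0.8,0,0,0,0,1,-0.2,0.7,0,0,0,0,1,-0.1,0.3,0,0,0,0,1,0,0,0,0,0,0]'
python3 - <<'E'
from h import *
delta([.655,.267,.15]);im,c=snap("wrist","w_btn")
h=cv2.cvtColor(im,cv2.COLOR_RGB2HSV);m=(((h[...,0]<6)|(h[...,0]>172))&(h[...,1]>150)&(h[...,2]>60)).astype(np.uint8)
n,l,st,ce=cv2.connectedComponentsWithStats(m);i=1+np.argmax(st[1:,4]);print(st[i],ce[i],onz(c,ce[i],.08));
x,y,w,hh,_=st[i];print(onz(c,(x,ce[i][1]),.07),onz(c,(x+w,ce[i][1]),.07))
T,ct=load("top0");print(cross(c,ce[i],ct,(127.7,145.65)))
E
```

```text
time_s: 0.65
tool_pos: [0.3786, 0.4253, 0.2424]
ee_rot: [-2.587, -1.78, 0.007]
contact_force: [0.5, 0.2, 0.1]
width: 0.0121
time_s: 1.15
tool_pos: [0.5529, 0.3121, 0.24]
ee_rot: [-2.586, -1.779, 0.011]
contact_force: [0.1, 0.4, 0.1]
width: -0.0001
time_s: 1.55
tool_pos: [0.6191, 0.2616, 0.2367]
ee_rot: [-2.592, -1.771, 0.016]
contact_force: [-0.3, 0.7, 0.3]
width: -0.0001
pos [0.6191 0.2616 0.2367] need [0.47 0.8  2.16] turn [0. 0. 0.] t 1.55
[ 255  193   38   40 1065] [273.02535211 212.11455399] [0.6526 0.2678 0.08  ]
[0.6496 0.2504 0.07  ] [0.6632 0.2855 0.07  ]
(array([0.6549, 0.2672, 0.0726]), np.float64(0.0004))
```

View pics/w_btn.png

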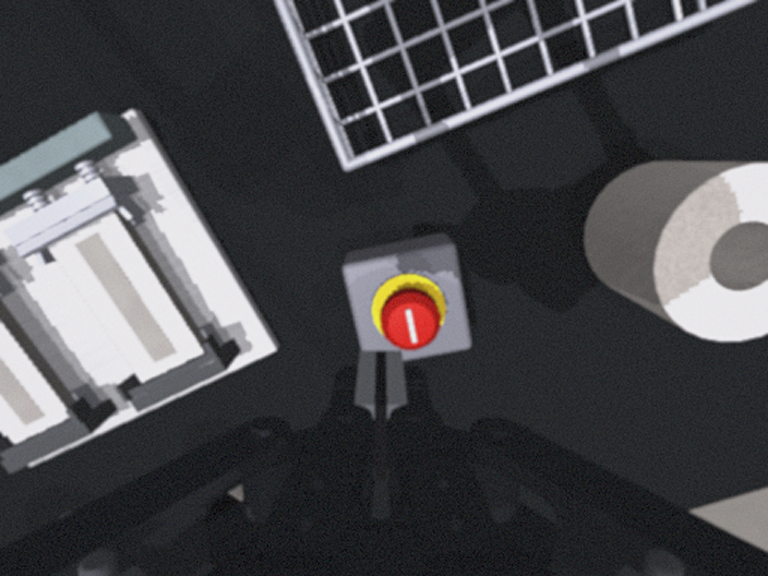

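Wrist view: red head at about (410,318), with the bed on the left and the basket at the top. The head measures (0.655, 0.267), height plausible. Now I press it.

```bash
python3 -m pendant '[1,0.47,0.8,0.8,0,0,0,1,0,0,0.9,0,0,0,1,0,0,0.9,0,0,0,1,0,0,0.5,0,0,0,1,0,0,0,0,0,0]'; python3 -c "
from h import *
delta([.655,.267,.09])"
```

```text
time_s: 2.1
tool_pos: [0.6481, 0.276, 0.1114]
ee_rot: [-2.581, -1.778, 0.013]
contact_force: [-0.9, 0.3, -0.6]
width: 0.0001
pos [0.6481 0.276  0.1114] need [-0.15  0.25  0.53] turn [0. 0. 0.] t 2.1
```

```bash
python3 -m pendant '[1,-0.15,0.25,0,0,0,0,1,0,0,0.25,0,0,0,1,0,0,0.2,0,0,0,1,0,0,0.2,0,0,0,1,0,0,0.2,0,0,0]'; python3 -m pendant '[1,0,0,0.2,0,0,0,1,0,0,0.2,0,0,0,1,0,0,0.2,0,0,0]';python3 -m pendant '[1,0,0,0.2,0,0,0,1,0,0,0.2,0,0,0]'
```

```text
time_s: 2.6
tool_pos: [0.6578, 0.2704, 0.089]
ee_rot: [-2.581, -1.784, -0.01]
contact_force: [-7.7, -2.3, 41.5]
width: 0.0001
time_s: 2.9
tool_pos: [0.6584, 0.2708, 0.0893]
ee_rot: [2.584, 1.787, 0.029]
contact_force: [-11.1, -4.0, 30.3]
width: 0.0001
time_s: 3.1
tool_pos: [0.6581, 0.2707, 0.0893]
ee_rot: [2.581, 1.786, 0.04]
contact_force: [-10.0, -3.8, 29.3]
width: -0.0001
```

```bash
python3 -m pendant '[1,0,0,-0.5,0,0,0,1,0,0,-1,0,0,0,1,0,0,-1,0,0,0,1,0,0,-1,0,0,0,0,0,0,-0.8,0,0,0]'; python3 -c "
from h import *
delta([.54,.02,.25],R.from_euler('Z',94.6,degrees=True)*R.from_euler('X',180,degrees=True))"
```

```text
time_s: 3.6
tool_pos: [0.6514, 0.2676, 0.2684]
ee_rot: [2.582, 1.785, 0.038]
contact_force: [0.5, -0.1, -0.0]
width: 0.0131
pos [0.6514 0.2676 0.2684] need [-6.78 -0.42  0.33] turn [ 0.14 -0.11 -3.16] t 3.6
```

```bash
python3 -m pendant '[0,-1,0,0,0.1,-0.1,-0.8,0,-1,-0.2,0,0,0,-0.8,0,-1,-0.3,0,0,0,-0.8,0,-0.9,-0.4,0,0,0,-0.76,0,-0.9,-0.5,0.1,0,0,0]'; python3 -m pendant '[0,-0.7,-0.5,0.1,0,0,0]'; python3 -c "
from h import *
delta([.54,.02,.25],R.from_euler('Z',94.6,degrees=True)*R.from_euler('X',180,degrees=True))"
```

```text
time_s: 4.1
tool_pos: [0.5742, 0.0821, 0.2721]
ee_rot: [2.09, 2.324, 0.043]
contact_force: [0.9, -0.9, 0.6]
width: 0.0849
time_s: 4.2
tool_pos: [0.5569, 0.0502, 0.268]
ee_rot: [2.089, 2.322, 0.044]
contact_force: [0.1, 0.5, -0.8]
width: 0.0856
pos [0.5569 0.0502 0.268 ] need [-0.71 -0.51  0.43] turn [ 0.24 -0.04  0.18] t 4.2
```

```bash
python3 -m pendant '[0,-0.7,-0.4,0.4,0.24,-0.04,0.18,0,0,0,0,0,0,0]'; python3 - <<'E'
from h import *
delta([.54,.02,.25],R.from_euler('Z',94.6,degrees=True)*R.from_euler('X',180,degrees=True))
snap("wrist","w_bed")
E
```

```text
time_s: 4.4
tool_pos: [0.5414, 0.0163, 0.2523]
ee_rot: [2.135, 2.302, -0.001]
contact_force: [0.0, 0.6, -0.2]
width: 0.0854
pos [0.5414 0.0163 0.2523] need [ 0.09 -0.03  0.06] turn [ 0.    0.01 -0.03] t 4.4
```

View pics/w_bed.png

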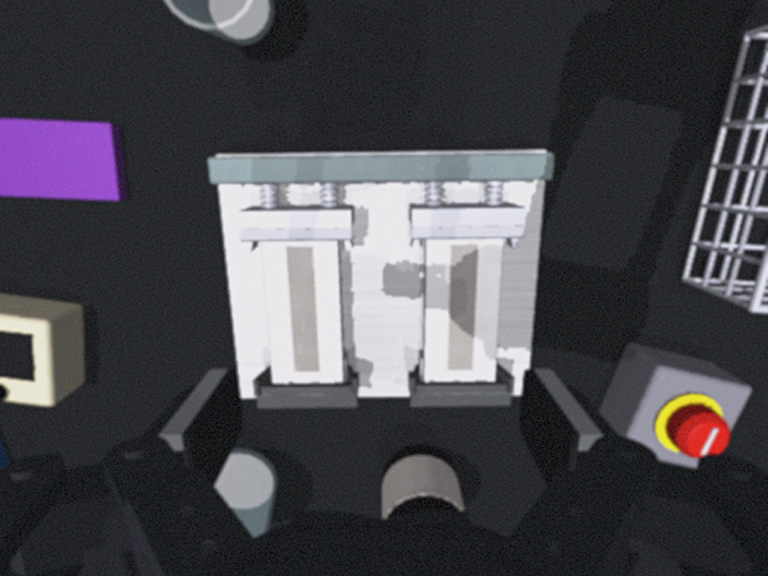

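```bash
python3 - <<'E'
from h import *
im,c=load("w_bed");a=np.radians(4.6);u=np.array([np.cos(a),np.sin(a)]);v=np.array([-u[1],u[0]])
def P(n,p,z):
    q=onz(c,np.array(p)/1.5,z);print(n,q,"along",(q[:2]@u).round(4),"across",(q[:2]@v).round(4))
P("lipB l",(260,385),.05);P("lipB r",(356,385),.05);P("lipA l",(413,384),.05);P("lipA r",(508,383),.05)
P("bB l0",(265,250),.042);P("bB l1",(272,380),.042);P("bB r0",(341,250),.042);P("bB r1",(345,380),.042)
P("bA l0",(426,250),.042);P("bA l1",(425,380),.042);P("bA r0",(503,250),.042);P("bA r1",(500,380),.042)
P("hous far L",(209,182),.048);P("hous far R",(553,179),.048);P("hous near L",(209,158),.048);P("hous near R",(553,153),.048)
P("plate fl",(241,399),.012);P("plate fr",(527,398),.012)
P("jaw lip edgeB",(296,240),.055);P("jaw lip edgeA",(468,238),.055)
# two-view height check of lips (top crop 4x offset 160,135) 
T,ct=load("top0")
for n,t,w in(("A lip",(108,74),(462,384)),("B lip",(258,62),(307,385)),("A board near end",(110,217),(465,240)),("B",(262,204),(300,241))):
    print(n,cross(ct,(160+t[0]/4,135+t[1]/4),c,np.array(w)/1.5))
cv2.imwrite("pics/w_bed_crop.png",cv2.resize(im[90:280,130:375,::-1],None,fx=3.2,fy=3.2,interpolation=2))
E
```

```text
lipB l [ 0.6499 -0.0687  0.05  ] along 0.6423 across -0.1206
lipB r [0.6442 0.0054 0.05  ] along 0.6426 across -0.0463
lipA l [0.64   0.0492 0.05  ] along 0.6419 across -0.0023
lipA r [0.6336 0.1223 0.05  ] along 0.6414 across 0.0711
bB l0 [ 0.5449 -0.0675  0.042 ] along 0.5377 across -0.111
bB l1 [ 0.6491 -0.0612  0.042 ] along 0.6421 across -0.1131
bB r0 [ 0.5407 -0.0123  0.042 ] along 0.538 across -0.0556
bB r1 [ 0.6447 -0.0037  0.042 ] along 0.6423 across -0.0554
bA l0 [0.5361 0.0494 0.042 ] along 0.5383 across 0.0062
bA l1 [0.6399 0.0593 0.042 ] along 0.6426 across 0.0078
bA r0 [0.5319 0.1053 0.042 ] along 0.5386 across 0.0623
bA r1 [0.6354 0.1183 0.042 ] along 0.6428 across 0.067
hous far L [ 0.4989 -0.1047  0.048 ] along 0.4889 across -0.1444
hous far R [0.4792 0.1304 0.048 ] along 0.4881 across 0.0915
hous near L [ 0.483  -0.1043  0.048 ] along 0.4731 across -0.1427
hous near R [0.4623 0.1274 0.048 ] along 0.471 across 0.0899
plate fl [ 0.6852 -0.0944  0.012 ] along 0.6754 across -0.149
plate fr [0.6654 0.1536 0.012 ] along 0.6756 across 0.0997
jaw lip edgeB [ 0.5333 -0.043   0.055 ] along 0.5281 across -0.0856
jaw lip edgeA [0.5229 0.0762 0.055 ] along 0.5273 across 0.034
A lip (array([0.6333, 0.0834, 0.058 ]), np.float64(0.0035))
B lip (array([ 0.6468, -0.0342,  0.0486]), np.float64(0.0038))
A board near end (array([0.5193, 0.0711, 0.0829]), np.float64(0.0046))
B (array([ 0.5332, -0.0408,  0.0538]), np.float64(0.0019))
```

View pics/w_bed_crop.png

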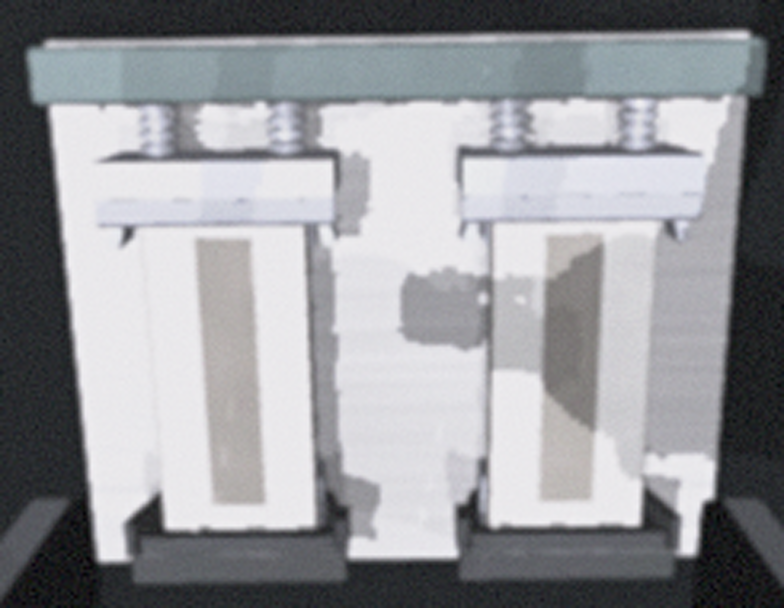

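The track-marked boards sit in both bays. The fixed lips are on display row 384, and the bed's yaw is 4.6°. The bay centres come out at A ≈ (0.578, 0.082) and B ≈ (0.588, −0.037), and the lips and housing agree with that. Next I go down over A.

```bash
cat >> h.py <<'E'
A=np.array([.5783,.0822]);B=np.array([.5879,-.0374])
BR=R.from_euler('Z',94.6,degrees=True)*R.from_euler('X',180,degrees=True)
def tgt(xy,z,rot=BR): delta([xy[0],xy[1],z],rot)
E
python3 -m pendant '[0,0.8,0.5,0.8,0,0,0,0,0.7,0.5,0.8,0,0,0,0,0,0,0.8,0,0,0,0,0,0,0,0,0,0]'; python3 -c "
from h import *
tgt(A,.033)"
```

```text
time_s: 4.85
tool_pos: [0.5857, 0.0854, 0.1611]
ee_rot: [2.127, 2.294, 0.025]
contact_force: [-0.1, 0.1, -0.1]
width: 0.0853
pos [0.5857 0.0854 0.1611] need [-0.07 -0.26  3.2 ] turn [ 0.15 -0.01 -0.04] t 4.85
```

```bash
python3 -m pendant '[0,-0.07,-0.26,0.8,0.15,0,-0.04,0,0,0,0.9,0,0,0,0,0,0,0.5,0,0,0,0,0,0,0.3,0,0,0,0,0,0,0,0,0,0]'; python3 -c "
from h import *
tgt(A,.033)"
```

```text
time_s: 5.35
tool_pos: [0.5853, 0.086, 0.0675]
ee_rot: [2.118, 2.305, 0.025]
contact_force: [-0.3, -0.4, 0.3]
width: 0.0852
pos [0.5853 0.086  0.0675] need [-0.08 -0.2   0.86] turn [ 0.14 -0.02  0.03] t 5.35
```

```bash
python3 -m pendant '[0,-0.08,-0.2,0.3,0.14,0,0.03,0,0,0,0,0,0,0,0,0,0,0,0,0,0]'; python3 -c "
from h import *
tgt(A,.033)"
```

```text
time_s: 5.65
tool_pos: [0.5805, 0.0822, 0.0585]
ee_rot: [2.129, 2.307, 0.009]
contact_force: [-0.0, 0.5, 0.4]
width: 0.0856
pos [0.5805 0.0822 0.0585] need [ 0.   -0.06  0.64] turn [ 0.04 -0.02 -0.  ] t 5.65
```

```bash
python3 -m pendant '[0,0,-0.1,0.3,0.05,0,0,0,0,0,0.3,0,0,0,0,0,0,0,0,0,0]'; python3 -c "
from h import *
tgt(A,.033)"
python3 -m pendant '[1,0,0,0,0,0,0,1,0,0,0,0,0,0,1,0,0,0,0,0,0,1,0,0,0,0,0,0,1,0,0,0,0,0,0]' 70; python3 -c "
from h import *
tgt(A,.033)"

```

```text
time_s: 5.95
tool_pos: [0.5772, 0.0818, 0.0343]
ee_rot: [-2.131, -2.308, -0.004]
contact_force: [0.1, -1.0, 0.1]
width: 0.0853
pos [0.5772 0.0818 0.0343] need [0.01 0.03 0.03] turn [ 0.01 -0.02 -0.  ] t 5.95
time_s: 6.45
tool_pos: [0.5769, 0.0808, 0.0342]
ee_rot: [-2.129, -2.31, -0.0]
contact_force: [-0.3, -0.9, -0.5]
width: 0.0551
pos [0.5769 0.0808 0.0342] need [0.03 0.04 0.03] turn [ 0.   -0.    0.01] t 6.45
```

```bash
python3 -m pendant '[1,0,-0.12,0,0,0,0,1,0,-0.12,0,0,0,0,1,0,-0.05,0,0,0,0]'; python3 -c "
from h import *
tgt(A,.033)"

```

```text
time_s: 6.75
tool_pos: [0.5769, 0.0807, 0.0353]
ee_rot: [2.119, 2.296, 0.03]
contact_force: [5.3, -0.3, -7.1]
width: 0.0544
pos [0.5769 0.0807 0.0353] need [0.03 0.04 0.06] turn [ 0.18 -0.   -0.  ] t 6.75
```

```bash
python3 -m pendant '[1,0,-0.3,0,0.15,0,0,1,0,-0.3,0,0.1,0,0]'; python3 -c "
from h import *
tgt(A,.033)"

```

```text
time_s: 6.95
tool_pos: [0.5671, 0.0798, 0.0364]
ee_rot: [2.123, 2.297, 0.024]
contact_force: [13.2, 1.2, -4.7]
width: 0.0543
pos [0.5671 0.0798 0.0364] need [0.04 0.28 0.09] turn [ 0.15 -0.   -0.01] t 6.95
```

```bash
python3 -m pendant '[1,0,-0.28,-0.1,-0.5,0,0,1,0,-0.3,-0.12,-0.5,0,0]'; python3 -c "
from h import *
tgt(A,.033)"

```

```text
time_s: 7.15
tool_pos: [0.5642, 0.0793, 0.0489]
ee_rot: [2.036, 2.196, 0.226]
contact_force: [13.3, 2.5, -7.4]
width: 0.0541
pos [0.5642 0.0793 0.0489] need [0.05 0.27 0.46] turn [ 1.47 -0.   -0.03] t 7.15
```

```bash
python3 -m pendant '[1,0,0.4,-0.15,0,0,0,1,0,0.5,-0.1,0,0,0,1,0,0.3,-0.1,0,0,0,1,0,0,-0.3,0,0,0]'; python3 -c "
from h import *
tgt(A,.033)"

```

```text
time_s: 7.55
tool_pos: [0.6053, 0.0837, 0.0845]
ee_rot: [2.037, 2.192, 0.234]
contact_force: [0.0, -0.3, -1.0]
width: 0.0546
pos [0.6053 0.0837 0.0845] need [ 0.01 -0.93  1.12] turn [ 1.5  -0.02 -0.05] t 7.55
```

```bash
python3 -m pendant '[1,0,0,-0.9,0,0,0,1,0,-0.2,-0.9,0.5,0,0,1,0,-0.2,-0.9,0.5,0,0,1,0,-0.2,-0.5,0.5,0,0,1,0,0,0,0,0,0]'; python3 -c "
from h import *
tgt((.457,.388),.19,R.from_euler('Z',90,degrees=True)*R.from_euler('X',180,degrees=True))"

```

```text
time_s: 8.05
tool_pos: [0.5516, 0.081, 0.2125]
ee_rot: [-2.129, -2.289, 0.01]
contact_force: [1.2, 0.5, -0.9]
width: 0.0543
pos [0.5516 0.081  0.2125] need [ 7.82 -1.79  0.64] turn [-0.11 -0.04  0.52] t 8.05
```

```bash
python3 -m pendant '[1,0.95,-0.2,0,0,0,0.2,1,0.95,-0.2,0,0,0,0.2,1,0.95,-0.2,0,0,0,0,1,0.95,-0.2,0,0,0,0,1,0.95,-0.2,0,0,0,0]'
python3 -m pendant '[1,0.95,-0.2,0,0,0,0,1,0.9,-0.2,0,0,0,0,1,0.3,-0.1,0,0,0,0,1,0,0,0,0,0,0]';python3 -c "
from h import *
tgt((.457,.388),.032,R.from_euler('Z',90,degrees=True)*R.from_euler('X',180,degrees=True))"

```

```text
time_s: 8.55
tool_pos: [0.5013, 0.2698, 0.2085]
ee_rot: [-2.207, -2.215, 0.013]
contact_force: [0.4, -0.3, -2.6]
width: 0.0545
time_s: 8.95
tool_pos: [0.4727, 0.3617, 0.2027]
ee_rot: [-2.198, -2.218, 0.02]
contact_force: [-0.3, -0.0, -1.5]
width: 0.0547
pos [0.4727 0.3617 0.2027] need [ 0.64 -0.29  4.28] turn [-0.16 -0.03  0.07] t 8.95
```

```bash
python3 -m pendant '[1,0.64,-0.29,0.5,-0.16,0,0,1,0,0,0,0,0,0]';python3 - <<'E'
from h import *
tgt((.457,.388),.032,R.from_euler('Z',90,degrees=True)*R.from_euler('X',180,degrees=True))
a,_=snap("wrist","w_bk",.78);b,_=snap("top","t_bk",.78)
cv2.imwrite("pics/bk.png",np.hstack([cv2.imread("pics/w_bk.png"),cv2.resize(b[150:270,0:160,::-1],(400,300))]))
E
```

```text
time_s: 9.15
tool_pos: [0.4596, 0.3852, 0.1809]
ee_rot: [-2.211, -2.229, -0.001]
contact_force: [-1.0, -0.9, -2.3]
width: 0.0543
pos [0.4596 0.3852 0.1809] need [ 0.06 -0.06  3.72] turn [-0.01 -0.02  0.06] t 9.15
```

View pics/bk.png

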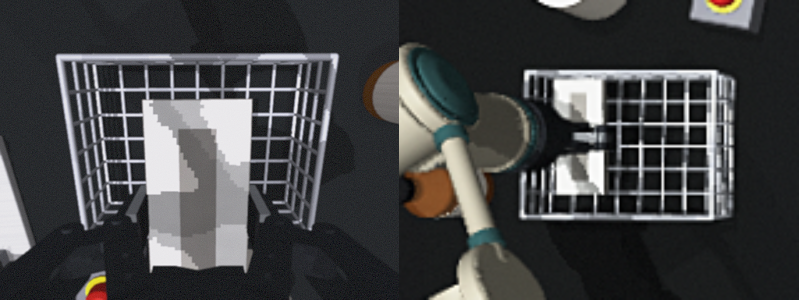

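The board hangs over the middle of the basket (rim columns 58–337, board centred at 197). I lower it and release.

```bash
python3 -m pendant '[1,0,0,0.8,0,0,0,1,0,0,0.8,0,0,0,1,0,0,0.8,0,0,0,1,0,0,0.8,0,0,0,1,0,0,0,0,0,0]';python3 -c "
from h import *
tgt((.457,.388),.032,R.from_euler('Z',90,degrees=True)*R.from_euler('X',180,degrees=True))"

```

```text
time_s: 9.75
tool_pos: [0.4709, 0.3782, 0.056]
ee_rot: [2.217, 2.216, 0.022]
contact_force: [-0.9, -0.5, -2.5]
width: 0.0551
pos [0.4709 0.3782 0.056 ] need [ 0.24 -0.36  0.6 ] turn [ 0.11 -0.04 -0.  ] t 9.75
```

```bash
python3 -m pendant '[1,0.24,-0.36,0.2,0.1,0,0,1,0,0,0.35,0,0,0,1,0,0,0,0,0,0]';python3 -c "
from h import *
tgt((.457,.388),.032)"
python3 -m pendant '[0,0,0,0,0,0,0,0,0,0,0,0,0,0,0,0,0,0,0,0,0,0,0,0,-0.5,0,0,0,0,0,0,-1,0,0,0]'; python3 -m pendant '[0,0,0,-1,0,0,0,0,0,0,-1,0,0,0,0,0,0,-1,0,0,0]'; python3 - <<'E'
from h import *
tgt(B,.2)
E

```

```text
time_s: 10.05
tool_pos: [0.4584, 0.3883, 0.0369]
ee_rot: [-2.225, -2.214, -0.014]
contact_force: [-0.1, -0.1, -0.7]
width: 0.0542
pos [0.4584 0.3883 0.0369] need [-0.01 -0.04  0.12] turn [ 0.03 -0.06 -0.61] t 10.05
time_s: 10.55
tool_pos: [0.457, 0.3881, 0.0995]
ee_rot: [-2.224, -2.213, -0.012]
contact_force: [0.1, 0.5, 0.8]
width: 0.0856
time_s: 10.85
tool_pos: [0.4559, 0.3869, 0.2254]
ee_rot: [-2.224, -2.213, -0.013]
contact_force: [0.7, 0.9, 0.1]
width: 0.0855
pos [0.4559 0.3869 0.2254] need [-10.6    3.35   0.55] turn [ 0.02 -0.06 -0.61] t 10.85
```

```bash
python3 -m pendant '[0,-0.96,0.3,0,0,0,-0.2,0,-0.96,0.3,0,0,0,-0.2,0,-0.96,0.3,0,0,0,-0.2,0,-0.96,0.3,0,0,0,0,0,-0.96,0.3,0,0,0,0]'
python3 -m pendant '[0,-0.96,0.3,0,0,0,0,0,-0.96,0.3,0,0,0,0,0,-0.96,0.3,0,0,0,0,0,-0.96,0.3,0,0,0,0,0,-0.96,0.3,0,0,0,0]'
python3 -m pendant '[0,-0.7,0.1,0.3,0,0,0,0,0,0,0.5,0,0,0,0,0,0,0,0,0,0]';python3 - <<'E'
from h import *
tgt(B,.033)
E

```

```text
time_s: 11.35
tool_pos: [0.5303, 0.2008, 0.2383]
ee_rot: [2.112, 2.319, 0.058]
contact_force: [0.3, 0.4, -0.4]
width: 0.0856
time_s: 11.85
tool_pos: [0.6106, 0.0077, 0.2421]
ee_rot: [2.107, 2.314, 0.07]
contact_force: [0.4, 0.5, 0.2]
width: 0.0853
time_s: 12.15
tool_pos: [0.6219, -0.027, 0.212]
ee_rot: [2.11, 2.301, 0.073]
contact_force: [-1.3, 0.3, -0.1]
width: 0.0855
pos [ 0.6219 -0.027   0.212 ] need [-0.26 -1.08  4.42] turn [ 0.34 -0.13  0.04] t 12.15
```

```bash
python3 -m pendant '[0,-0.26,-0.9,0.5,0.34,-0.1,0.04,0,0,-0.1,0.8,0,0,0,0,0,-0.1,0.8,0,0,0,0,0,0,0.6,0,0,0,0,0,0,0,0,0,0]';python3 - <<'E'
from h import *
tgt(B,.033)
E

```

```text
time_s: 12.65
tool_pos: [0.5826, -0.0397, 0.1072]
ee_rot: [2.122, 2.306, 0.014]
contact_force: [-0.6, 0.4, 0.3]
width: 0.0853
pos [ 0.5826 -0.0397  0.1072] need [0.05 0.11 1.86] turn [ 0.08 -0.    0.02] t 12.65
```

```bash
python3 -m pendant '[0,0.05,0.1,0.7,0.08,0,0,0,0,0,0.6,0,0,0,0,0,0,0.1,0,0,0,0,0,0,0,0,0,0]';python3 - <<'E'
from h import *
tgt(B,.033)
E

```

```text
time_s: 13.05
tool_pos: [0.5928, -0.0362, 0.0586]
ee_rot: [2.117, 2.306, 0.012]
contact_force: [1.4, -0.7, -0.0]
width: 0.0854
pos [ 0.5928 -0.0362  0.0586] need [-0.02 -0.13  0.64] turn [0.09 0.02 0.04] t 13.05
```

```bash
python3 -m pendant '[0,0,-0.13,0.3,0.09,0,0.04,0,0,-0.02,0.3,0,0,0,0,0,0,0,0,0,0]';python3 - <<'E'
from h import *
tgt(B,.033)
E
python3 -m pendant '[1,0,0,0,0,0,0,1,0,0,0,0,0,0,1,0,0,0,0,0,0,1,0,0,0,0,0,0,1,0,0,0,0,0,0]' 70

```

```text
time_s: 13.35
tool_pos: [0.5894, -0.0369, 0.0374]
ee_rot: [2.125, 2.303, 0.003]
contact_force: [-0.2, 0.1, -1.0]
width: 0.0854
pos [ 0.5894 -0.0369  0.0374] need [-0.01 -0.04  0.11] turn [0.05 0.04 0.  ] t 13.35
time_s: 13.85
tool_pos: [0.5898, -0.0387, 0.0387]
ee_rot: [2.121, 2.302, 0.001]
contact_force: [-0.0, -1.1, -0.9]
width: 0.0542
```

```bash
python3 -m pendant '[0,0,0,0,0,0,0,0,0,0,0,0,0,0,0,0,-0.03,0.2,0.04,0,0,0,0,0,0,0,0,0,1,0,0,0,0,0,0]'
python3 -m pendant '[1,0,0,0,0,0,0,1,0,0,0,0,0,0,1,0,0,0,0,0,0,1,0,0,0,0,0,0]' 70;  python3 - <<'E'
from h import *
tgt(B,.033)
E

```

```text
time_s: 14.35
tool_pos: [0.5889, -0.0379, 0.0299]
ee_rot: [2.126, 2.304, -0.004]
contact_force: [0.4, 0.2, -0.1]
width: 0.0733
time_s: 14.75
tool_pos: [0.5888, -0.0382, 0.0302]
ee_rot: [2.124, 2.305, -0.005]
contact_force: [-0.9, -0.9, 0.5]
width: 0.0548
pos [ 0.5888 -0.0382  0.0302] need [ 0.02 -0.02 -0.07] turn [0.02 0.05 0.01] t 14.75
```

```bash
python3 -m pendant '[1,0,-0.3,0,0.15,0,0,1,0,-0.3,0,0.1,0,0,1,0,-0.3,0,0.1,0,0]';  python3 - <<'E'
from h import *
tgt(B,.033)
E

```

```text
time_s: 15.05
tool_pos: [0.5749, -0.0403, 0.0332]
ee_rot: [2.13, 2.298, -0.009]
contact_force: [20.5, 6.8, -10.1]
width: 0.0547
pos [ 0.5749 -0.0403  0.0332] need [0.05 0.33 0.  ] turn [ 0.01  0.07 -0.03] t 15.05
```

```bash
python3 -m pendant '[1,0,-0.2,-0.1,-0.5,0,0,1,0,-0.2,-0.12,-0.5,0,0,1,0,-0.22,-0.12,-0.5,0,0]'; python3 -c "
from h import *
tgt(B,.033)"

```

```text
time_s: 15.35
tool_pos: [0.5762, -0.0417, 0.0518]
ee_rot: [2.004, 2.143, 0.278]
contact_force: [14.6, 8.5, -6.6]
width: 0.0546
pos [ 0.5762 -0.0417  0.0518] need [0.09 0.16 0.53] turn [ 1.94  0.11 -0.09] t 15.35
```

```bash
python3 -m pendant '[1,0.05,0.4,-0.15,0,0,0,1,0,0.5,-0.1,0,0,0,1,0,0.3,-0.1,0,0,0,1,0,0,-0.3,0,0,0]'; python3 -c "
from h import *
tgt(B,.033)"
python3 -m pendant '[1,0,0,-0.9,0,0,0,1,0,-0.2,-0.9,0.5,0,0,1,0,-0.2,-0.9,0.5,0,0,1,0,-0.2,-0.5,0.5,0,0,1,0,0,0,0.3,0,0]'; python3 -c "
from h import *
tgt((.457,.388),.19,R.from_euler('Z',90,degrees=True)*R.from_euler('X',180,degrees=True))"

```

```text
time_s: 15.75
tool_pos: [0.6146, -0.0362, 0.0894]
ee_rot: [2.007, 2.139, 0.281]
contact_force: [-0.5, -0.4, -1.5]
width: 0.0545
pos [ 0.6146 -0.0362  0.0894] need [ 0.03 -1.02  1.18] turn [ 1.95  0.1  -0.12] t 15.75
time_s: 16.25
tool_pos: [0.5517, -0.0374, 0.2149]
ee_rot: [2.147, 2.283, -0.008]
contact_force: [0.9, -0.7, -2.0]
width: 0.0543
pos [ 0.5517 -0.0374  0.2149] need [10.76 -1.71  0.52] turn [0.01 0.07 0.44] t 16.25
```

```bash
python3 -m pendant '[1,0.95,-0.2,0,0,0,0.2,1,0.95,-0.2,0,0,0,0.2,1,0.95,-0.2,0,0,0,0,1,0.95,-0.2,0,0,0,0,1,0.95,-0.2,0,0,0,0]'
python3 -m pendant '[1,0.95,-0.2,0,0,0,0,1,0.95,-0.2,0,0,0,0,1,0.95,-0.2,0,0,0,0,1,0.95,-0.2,0,0,0,0,1,0.95,-0.2,0,0,0,0]'
python3 -m pendant '[1,0.95,-0.2,0,0,0,0,1,0.4,-0.1,0,0,0,0,1,0,0,0,0,0,0]';python3 -c "
from h import *
tgt((.457,.388),.05,R.from_euler('Z',90,degrees=True)*R.from_euler('X',180,degrees=True))"

```

```text
time_s: 16.75
tool_pos: [0.5049, 0.1516, 0.2151]
ee_rot: [2.223, 2.207, -0.012]
contact_force: [1.0, 0.2, -0.8]
width: 0.0543
time_s: 17.25
tool_pos: [0.4576, 0.3464, 0.2138]
ee_rot: [2.225, 2.208, -0.021]
contact_force: [1.4, 0.3, -1.4]
width: 0.0543
time_s: 17.55
tool_pos: [0.441, 0.4049, 0.213]
ee_rot: [2.22, 2.215, -0.026]
contact_force: [0.4, 0.6, -1.3]
width: 0.0552
pos [0.441  0.4049 0.213 ] need [-0.36  0.43  4.08] turn [-0.06  0.11 -0.02] t 17.55
```

```bash
python3 -m pendant '[1,-0.36,0.43,0.8,0,0.1,0,1,0,0,0.9,0,0,0,1,0,0,0.9,0,0,0,1,0,0,0.7,0,0,0,1,0,0,0,0,0,0]';python3 -c "
from h import *
tgt((.457,.388),.042,R.from_euler('Z',90,degrees=True)*R.from_euler('X',180,degrees=True))"

```

```text
time_s: 18.05
tool_pos: [0.4584, 0.3818, 0.0803]
ee_rot: [2.225, 2.218, -0.012]
contact_force: [-0.8, -0.5, -1.5]
width: 0.0548
pos [0.4584 0.3818 0.0803] need [ 0.16 -0.03  0.96] turn [-0.04  0.04 -0.02] t 18.05
```

Then release, rise, and head toward the fresh board, with a fresh top view to check the basket and the board's position.

```bash
python3 -m pendant '[1,0.16,0,0.4,-0.04,0,0,1,0,0,0.4,0,0,0,1,0,0,0,0,0,0]'
python3 -m pendant '[0,0,0,0,0,0,0,0,0,0,0,0,0,0,0,0,0,0,0,0,0,0,0,0,-0.5,0,0,0,0,0,0,-1,0,0,0]'; python3 -m pendant '[0,0,0,-1,0,0,0,0,0,0,-1,0,0,0,0,-0.5,0,-1,0,0,0,0,-1,0,0,0,0,0,0,-1,0,0,0,0,0]';python3 - <<'E'
from h import *
b,ct=snap("top","t2")
g=b.min(2);q=np.zeros(g.shape,np.uint8);q[160:330,290:420]=g[160:330,290:420]>130
for c in cv2.findContours(q,0,2)[0]:
    r=cv2.minAreaRect(c)
    if cv2.contourArea(c)>300: print(r,[onz(ct,p,.012) for p in cv2.boxPoints(r)],onz(ct,r[0],.012))
delta((.4357,-.3918,.2))
E

```

```text
time_s: 18.35
tool_pos: [0.4604, 0.3846, 0.0513]
ee_rot: [2.224, 2.21, -0.004]
contact_force: [-0.4, 0.2, -1.6]
width: 0.0543
time_s: 18.85
tool_pos: [0.4605, 0.3829, 0.1148]
ee_rot: [2.225, 2.208, -0.007]
contact_force: [0.3, 1.1, -0.4]
width: 0.0853
time_s: 19.35
tool_pos: [0.4632, 0.2876, 0.2515]
ee_rot: [2.213, 2.212, 0.028]
contact_force: [0.6, -0.5, -0.5]
width: 0.0855
((334.3600158691406, 217.97998046875), (17.39482879638672, 40.305084228515625), 8.130102157592773) [array([ 0.3751, -0.3545,  0.012 ]), array([ 0.5041, -0.3732,  0.012 ]), array([ 0.4967, -0.4295,  0.012 ]), array([ 0.3676, -0.4104,  0.012 ])] [ 0.4357 -0.3918  0.012 ]
pos [0.463  0.2816 0.2523] need [-16.84  -0.66   1.33] turn [0. 0. 0.] t 19.4
```

View pics/t2.png

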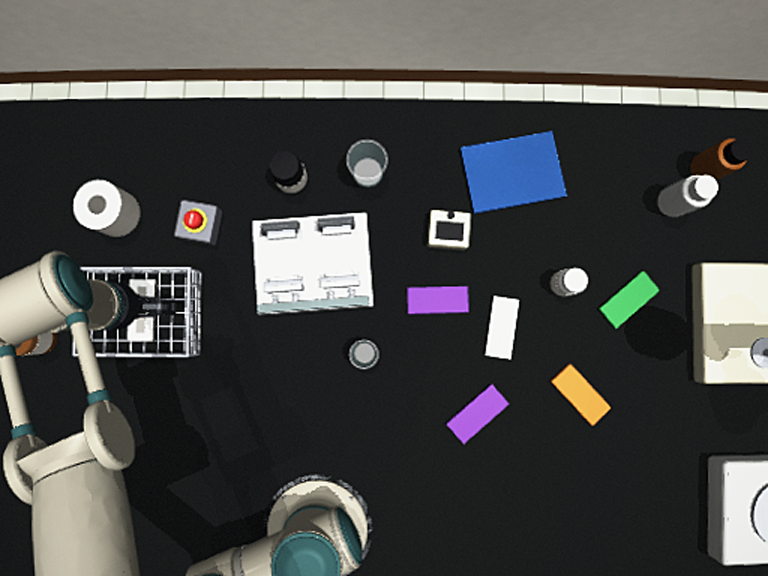

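```bash
python3 -m pendant '[0,-0.98,0,0,0,0,0,0,-0.98,0,0,0,0,0,0,-0.98,0,0,0,0,0,0,-0.98,0,0,0,0,0,0,-0.98,0,0,0,0,0]'
python3 -m pendant '[0,-0.98,0,0,0,0,0,0,-0.98,0,0,0,0,0,0,-0.98,0,0,0,0,0.3,0,-0.98,0,0,0,0,0.3,0,-0.98,0,0,0,0,0.3]'
python3 -m pendant '[0,-0.98,0,0,0,0,0.1,0,-0.98,0,0,0,0,0,0,-0.98,0,0,0,0,0,0,-0.98,0,0,0,0,0,0,-0.7,0,0,0,0,0]'
python3 -c "
from h import *
delta([.425,-.3918,.2],R.from_euler('Z',81.75,degrees=True)*R.from_euler('X',180,degrees=True))"

```

```text
time_s: 19.9
tool_pos: [0.4632, 0.0819, 0.2586]
ee_rot: [2.202, 2.207, 0.041]
contact_force: [-0.0, 0.3, -0.9]
width: 0.0853
time_s: 20.4
tool_pos: [0.4582, -0.1215, 0.2639]
ee_rot: [2.335, 2.054, 0.054]
contact_force: [0.4, 0.8, -0.3]
width: 0.0856
time_s: 20.9
tool_pos: [0.431, -0.3136, 0.2685]
ee_rot: [2.345, 2.027, 0.057]
contact_force: [0.1, 0.7, 0.1]
width: 0.0854
pos [ 0.431  -0.3136  0.2685] need [-1.96  0.04  1.72] turn [ 0.4  -0.01 -0.01] t 20.9
```

```bash
python3 -m pendant '[0,-0.9,0,0.6,0.4,0,0,0,-0.9,0,0.6,0,0,0,0,-0.1,0,0.4,0,0,0,0,0,0,0,0,0,0]'
python3 - <<'E'
from h import *
im,c=snap("wrist","w_fr",1)
g=im.min(2);q=(g>120).astype(np.uint8);q[330:]=0;n=q
cs=[k for k in cv2.findContours(q,0,2)[0] if cv2.contourArea(k)>1500]
for k in cs:
    r=cv2.minAreaRect(k);b=cv2.boxPoints(r);P=[onz(c,p,.012) for p in b];print(r,P,onz(c,r[0],.012),np.linalg.norm(P[0]-P[1]),np.linalg.norm(P[1]-P[2]))
T,ct=load("t2")
delta([.4357,-.3918,.2],R.from_euler('Z',81.75,degrees=True)*R.from_euler('X',180,degrees=True))
E

```

```text
time_s: 21.3
tool_pos: [0.421, -0.398, 0.2074]
ee_rot: [2.376, 2.042, -0.002]
contact_force: [-1.0, 1.3, -0.3]
width: 0.0854
((261.5, 182.0), (120.0, 57.0), 90.0) [array([ 0.3678, -0.4116,  0.012 ]), array([ 0.3764, -0.3551,  0.012 ]), array([ 0.5069, -0.3706,  0.012 ]), array([ 0.4975, -0.4338,  0.012 ])] [ 0.4335 -0.3922  0.012 ] 0.05715076552418173 0.13141727435919526
pos [ 0.4215 -0.3984  0.2087] need [0.22 0.32 0.22] turn [ 0.05  0.06 -0.04] t 21.35
```

View pics/w_fr.png

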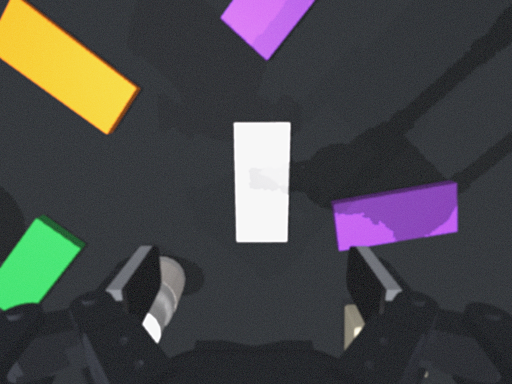

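```bash
python3 -m pendant '[0,0.1,0.3,0.8,0.05,0.06,0,0,0,0,0.8,0,0,0,0,0,0,0.8,0,0,0,0,0,0,0.5,0,0,0,0,0,0,0,0,0,0]'
python3 -c "
from h import *
delta([.4372,-.3925,.016],R.from_euler('Z',81.6,degrees=True)*R.from_euler('X',180,degrees=True))"

```

```text
time_s: 21.85
tool_pos: [0.4403, -0.3972, 0.1002]
ee_rot: [2.365, 2.041, 0.002]
contact_force: [-0.5, 0.0, 0.1]
width: 0.0855
pos [ 0.4403 -0.3972  0.1002] need [ 0.13 -0.12  2.1 ] turn [ 0.1   0.08 -0.  ] t 21.85
```

```bash
python3 -m pendant '[0,0.13,-0.1,0.7,0.1,0.08,0,0,0,0,0.7,0,0,0,0,0,0,0,0,0,0]'
python3 - <<'E'
from h import *
im,c=snap("wrist","w_fr2",1)
g=im.min(2);q=(g>120).astype(np.uint8);q[300:]=0
for k in [k for k in cv2.findContours(q,0,2)[0] if cv2.contourArea(k)>1500]:
    r=cv2.minAreaRect(k);b=cv2.boxPoints(r);P=[onz(c,p,.012) for p in b];print(r,P,np.mean(P,0))
delta([.4372,-.3925,.016],R.from_euler('Z',81.6,degrees=True)*R.from_euler('X',180,degrees=True))
E
```

```text
time_s: 22.15
tool_pos: [0.4418, -0.3932, 0.0505]
ee_rot: [2.367, 2.048, 0.002]
contact_force: [-0.9, 0.7, 0.8]
width: 0.0855
((253.0, 201.5), (195.0, 110.0), 90.0) [array([ 0.3689, -0.4109,  0.012 ]), array([ 0.3769, -0.3558,  0.012 ]), array([ 0.4912, -0.3666,  0.012 ]), array([ 0.4818, -0.4333,  0.012 ])] [ 0.4297  -0.39165  0.012  ]
pos [ 0.4428 -0.3943  0.0524] need [ 0.03 -0.16  0.91] turn [0.09 0.06 0.02] t 22.2
```

```bash
python3 -m pendant '[0,0.03,-0.15,0.5,0.1,0.06,0.02,0,0,-0.05,0.25,0,0,0,0,0,0,0,0,0,0]'
python3 -c "
from h import *
delta([.4372,-.3925,.016],R.from_euler('Z',81.6,degrees=True)*R.from_euler('X',180,degrees=True))"
```

```text
time_s: 22.5
tool_pos: [0.4378, -0.3946, 0.0264]
ee_rot: [2.371, 2.048, -0.002]
contact_force: [-0.8, 1.3, 0.7]
width: 0.0853
pos [ 0.4378 -0.3946  0.0264] need [ 0.05 -0.02  0.26] turn [0.04 0.05 0.  ] t 22.5
```

```bash
python3 -m pendant '[0,0.05,-0.02,0.27,0.04,0.05,0,0,0,0,0,0,0,0]'
python3 -m pendant '[1,0,0,0,0,0,0,1,0,0,0,0,0,0,1,0,0,0,0,0,0,1,0,0,0,0,0,0,1,0,0,0,0,0,0]' 80
python3 -c "
from h import *
delta([.4372,-.3925,.016],R.from_euler('Z',81.6,degrees=True)*R.from_euler('X',180,degrees=True))"
```

```text
time_s: 22.7
tool_pos: [0.4375, -0.3929, 0.0156]
ee_rot: [2.378, 2.053, 0.0]
contact_force: [0.1, 0.4, -0.7]
width: 0.0851
time_s: 23.2
tool_pos: [0.4381, -0.3936, 0.0167]
ee_rot: [2.376, 2.051, 0.001]
contact_force: [1.4, 0.7, -1.9]
width: 0.0533
pos [ 0.4381 -0.3936  0.0167] need [ 0.02 -0.03  0.02] turn [0.01 0.01 0.  ] t 23.2
```

```bash
cat >> h.py <<'E'
U=np.array([.99678,.0802])
def bt(C,dx,z,tilt=0,dy=0):
    xy=C+U*dx+np.array([-U[1],U[0]])*dy;delta([xy[0],xy[1],z],BR*R.from_rotvec([-np.radians(tilt),0,0]))
    s=sense();p=np.array(s["tool_pos"]);d=p[:2]-C;print("bed-frame TCP mm",(1e3*np.array([d@U,d@[-U[1],U[0]],p[2]])).round(1),"F",np.round(s["contact_force"],1),"w",round(float(s["width"]),4))
E
python3 -m pendant '[1,0,0,-0.5,0,0,0,1,0,0,-1,0,0,0,1,0,0,-1,0,0,0,1,0,0,-1,0,0,0,1,0,0,-1,0,0,0]'; python3 -m pendant '[1,0,0,-0.6,0,0,0,1,0,0,0,0,0,0]'
python3 -c "
from h import *
bt(B,.03,.2,0)"
```

```text
time_s: 23.7
tool_pos: [0.4341, -0.3892, 0.1932]
ee_rot: [-2.364, -2.04, -0.0]
contact_force: [0.7, -0.7, -2.0]
width: 0.053
time_s: 23.9
tool_pos: [0.4363, -0.3917, 0.2239]
ee_rot: [-2.373, -2.048, -0.0]
contact_force: [0.2, 0.2, -1.3]
width: 0.0527
pos [ 0.4363 -0.3917  0.2239] need [9.48 3.19 0.63] turn [-0.04 -0.04 -1.63] t 23.9
bed-frame TCP mm [-179.5 -341.   223.9] F [ 0.2  0.2 -1.3] w 0.0527
```

```bash
python3 -m pendant '[1,0.5,0.3,0,0,0,-0.8,1,0.8,0.4,0,0,0,-0.8,1,0.8,0.5,0,0,0,0,1,0.8,0.5,0,0,0,0,1,0.8,0.5,0,0,0,0]'; python3 -m pendant '[1,0.8,0.5,0,0,0,0,1,0.8,0.5,0,0,0,0,1,0.8,0.5,0,0,0,0,1,0.8,0.5,0,0,0,0,1,0.8,0.5,0,0,0,0]'
python3 -c "
from h import *
bt(B,.03,.15,0)"
```

```text
time_s: 24.4
tool_pos: [0.5177, -0.2403, 0.2152]
ee_rot: [-2.123, -2.293, 0.004]
contact_force: [0.3, 0.1, -0.8]
width: 0.053
time_s: 24.9
tool_pos: [0.6025, -0.0641, 0.2029]
ee_rot: [-2.112, -2.279, 0.016]
contact_force: [0.6, -0.4, -1.4]
width: 0.053
pos [ 0.6025 -0.0641  0.2029] need [0.67 0.48 1.32] turn [-0.22 -0.13 -0.03] t 24.9
bed-frame TCP mm [ 12.4 -27.7 202.9] F [ 0.6 -0.4 -1.4] w 0.053
```

```bash
python3 -m pendant '[1,0.6,0.3,0,-0.2,-0.13,-0.03,1,0.08,0.4,0.3,-0.6,0,0,1,0,0.4,0.6,-0.6,0,0,1,0,0,0.4,-0.3,0,0,1,0,0,0,0,0,0]';python3 -c "
from h import *
bt(B,.024,.075,12)"
```

```text
time_s: 25.4
tool_pos: [0.6466, -0.0229, 0.1377]
ee_rot: [2.028, 2.215, 0.227]
contact_force: [-0.8, 0.2, -2.2]
width: 0.0531
pos [ 0.6466 -0.0229  0.1377] need [-0.25 -1.18  1.36] turn [-0.08 -0.06  0.05] t 25.4
bed-frame TCP mm [ 59.6   9.7 137.7] F [-0.8  0.2 -2.2] w 0.0531
```

```bash
python3 -m pendant '[1,-0.25,-0.5,0,-0.08,-0.06,0.05,1,0,-0.5,0,0,0,0,1,0,0,0.5,0,0,0,1,0,0,0,0,0,0]';python3 -c "
from h import *
bt(B,.024,.075,12)"
```

```text
time_s: 25.8
tool_pos: [0.6085, -0.0362, 0.1053]
ee_rot: [2.035, 2.203, 0.222]
contact_force: [-1.0, -0.3, -2.9]
width: 0.0532
pos [ 0.6085 -0.0362  0.1053] need [ 0.01 -0.07  0.76] turn [-0.07 -0.01 -0.01] t 25.8
bed-frame TCP mm [ 20.6  -0.5 105.3] F [-1.  -0.3 -2.9] w 0.0532
```

```bash
python3 -m pendant '[1,0,0,0.4,-0.07,0,0,1,0,0,0.4,0,0,0,1,0,0,0,0,0,0]';python3 -c "
from h import *
bt(B,.018,.063,12)"
```

```text
time_s: 26.1
tool_pos: [0.6163, -0.0363, 0.0745]
ee_rot: [2.03, 2.197, 0.232]
contact_force: [-0.1, -0.5, -1.9]
width: 0.0532
pos [ 0.6163 -0.0363  0.0745] need [ 0.03 -0.32  0.23] turn [-0.   -0.01 -0.01] t 26.1
bed-frame TCP mm [28.4 -1.1 74.5] F [-0.1 -0.5 -1.9] w 0.0532
```

```bash
python3 -m pendant '[1,0.03,-0.2,0.23,0,0,0,1,0,-0.1,0,0,0,0,1,0,0,0,0,0,0]';python3 -c "
from h import *
bt(B,.018,.063,12)"
```

```text
time_s: 26.4
tool_pos: [0.6068, -0.0361, 0.064]
ee_rot: [2.029, 2.197, 0.232]
contact_force: [-0.1, -0.3, -2.7]
width: 0.0525
pos [ 0.6068 -0.0361  0.064 ] need [ 0.   -0.03  0.02] turn [ 0.01 -0.   -0.01] t 26.4
bed-frame TCP mm [19.  -0.2 64. ] F [-0.1 -0.3 -2.7] w 0.0525
```

```bash
python3 -m pendant '[1,0,-0.2,-0.04,0,0,0,1,0,-0.2,-0.04,0,0,0,1,0,0,0,0,0,0]';python3 -c "
from h import *
bt(B,-.009,.063,12)"
```

```text
time_s: 26.7
tool_pos: [0.5931, -0.0376, 0.0666]
ee_rot: [2.025, 2.189, 0.241]
contact_force: [5.6, 2.2, -3.4]
width: 0.0534
pos [ 0.5931 -0.0376  0.0666] need [ 0.01 -0.37  0.01] turn [ 0.08  0.01 -0.02] t 26.7
bed-frame TCP mm [ 5.2 -0.6 66.6] F [ 5.6  2.2 -3.4] w 0.0534
```

```bash
python3 -m pendant '[1,0,0.02,0.12,0.08,0,0,1,0,-0.05,0.05,0,0,0,1,0,-0.05,0,0,0,0]';python3 -c "
from h import *
bt(B,-.009,.063,12)"
```

```text
time_s: 27.0
tool_pos: [0.594, -0.0381, 0.0609]
ee_rot: [2.027, 2.191, 0.234]
contact_force: [5.1, 3.1, -0.1]
width: 0.0532
pos [ 0.594  -0.0381  0.0609] need [ 0.03 -0.36 -0.13] turn [ 0.04  0.02 -0.02] t 27.0
bed-frame TCP mm [ 6.  -1.2 60.9] F [ 5.1  3.1 -0.1] w 0.0532
```

```bash
python3 -m pendant '[1,0.03,-0.3,-0.06,0.05,0,0,1,0,-0.3,-0.06,0,0,0]';python3 -c "
from h import *
bt(B,-.009,.063,12)"
```

```text
time_s: 27.2
tool_pos: [0.579, -0.0397, 0.0638]
ee_rot: [2.022, 2.181, 0.243]
contact_force: [10.8, 6.0, -2.0]
width: 0.053
pos [ 0.579  -0.0397  0.0638] need [ 0.04 -0.    0.02] turn [ 0.12  0.05 -0.03] t 27.2
bed-frame TCP mm [-9.  -1.6 63.8] F [10.8  6.  -2. ] w 0.053
```

```bash
python3 -m pendant '[1,0.08,-0.3,0.1,0.5,0.05,-0.03,1,0.05,-0.28,0.14,0.5,0,0]';python3 -c "
from h import *
bt(B,-.009,.0467,0)"
```

```text
time_s: 27.4
tool_pos: [0.5751, -0.0397, 0.0569]
ee_rot: [2.068, 2.236, 0.13]
contact_force: [21.9, 5.4, -0.9]
width: 0.0534
pos [ 0.5751 -0.0397  0.0569] need [0.03 0.07 0.26] turn [ 0.9   0.07 -0.02] t 27.4
bed-frame TCP mm [-13.   -1.3  56.9] F [21.9  5.4 -0.9] w 0.0534
```

```bash
python3 -m pendant '[1,0.05,-0.22,0.13,0.5,0.05,0,1,0.03,-0.22,0.13,0.45,0,0]';python3 -c "
from h import *
bt(B,-.009,.0467,0)"
```

```text
time_s: 27.6
tool_pos: [0.5769, -0.0396, 0.0502]
ee_rot: [2.117, 2.285, 0.022]
contact_force: [13.2, 3.8, -3.1]
width: 0.053
pos [ 0.5769 -0.0396  0.0502] need [0.03 0.05 0.09] turn [ 0.2   0.07 -0.03] t 27.6
bed-frame TCP mm [-11.2  -1.3  50.2] F [13.2  3.8 -3.1] w 0.053
```

```bash
python3 -m pendant '[1,0.03,-0.22,0.1,0.25,0.05,0,1,0.03,-0.22,0.08,0.1,0,0]';python3 -c "
from h import *
bt(B,-.009,.0467,0)"
```

```text
time_s: 27.8
tool_pos: [0.5784, -0.0395, 0.0469]
ee_rot: [2.124, 2.292, 0.008]
contact_force: [11.9, 3.0, 6.5]
width: 0.0532
pos [ 0.5784 -0.0395  0.0469] need [0.03 0.02 0.  ] turn [ 0.11  0.06 -0.03] t 27.8
bed-frame TCP mm [-9.7 -1.4 46.9] F [11.9  3.   6.5] w 0.0532
```

```bash
python3 -m pendant '[1,0,-0.1,0.06,0.12,0.03,-0.02,1,0,0.05,0.05,0.05,0,0,1,0,0.1,0.03,0,0,0,1,0,0.1,0.03,0,0,0]';python3 -c "
from h import *
bt(B,0,.0467,0)"
```

```text
time_s: 28.2
tool_pos: [0.5906, -0.0389, 0.0465]
ee_rot: [2.127, 2.304, -0.005]
contact_force: [-10.6, -1.3, 18.8]
width: 0.0531
pos [ 0.5906 -0.0389  0.0465] need [ 0.04 -0.07 -0.01] turn [ 0.01  0.04 -0.  ] t 28.2
bed-frame TCP mm [ 2.6 -1.7 46.5] F [-10.6  -1.3  18.8] w 0.0531
```

```bash
python3 -m pendant '[0,0,0,0,0,0,0,0,0,0,0,0,0,0,0,0,0,0,0,0,0,0,0,0,-0.3,0,0,0,0,0,0,-0.6,0,0,0]';python3 -m pendant '[0,0,-0.3,-1,0,0,0,0,0,-0.4,-1,0,0,0,0,0.2,-0.4,-1,0,0,0,0,0.2,-0.3,-1,0,0,0,0,0,0,0,0,0,0]';python3 - <<'E'
from h import *
bt(B,0,.25)
im,c=snap("wrist","w_ld",1.5);cv2.imwrite("pics/w_ldc.png",cv2.resize(im[80:300,80:390,::-1],None,fx=2.5,fy=2.5,interpolation=2))
for dx,dy,z in((-.065,-.028,.042),(-.065,.028,.042),(.059,-.028,.042),(.059,.028,.042)):
    xy=B+U*dx+np.array([-U[1],U[0]])*dy;p=proj(c,[*xy,z]);print(p,(p-[80,80])*2.5)
E
```

```text
time_s: 28.7
tool_pos: [0.5853, -0.0386, 0.0798]
ee_rot: [-2.127, -2.305, 0.018]
contact_force: [-0.1, 0.1, 0.4]
width: 0.0851
time_s: 29.2
tool_pos: [0.5298, -0.0266, 0.2519]
ee_rot: [2.13, 2.308, -0.012]
contact_force: [0.1, 0.0, -0.1]
width: 0.0855
pos [ 0.5298 -0.0266  0.2519] need [-0.39  1.43  0.04] turn [-0.03  0.04 -0.  ] t 29.2
bed-frame TCP mm [-57.   15.5 251.9] F [ 0.1  0.  -0.1] w 0.0855
[214.2 163.1] [335.5  207.75]
[265.7 163.1] [464.25 207.75]
[217.9 265.6] [344.75 464.  ]
[264.7 265.7] [461.75 464.25]
```

View pics/w_ldc.png

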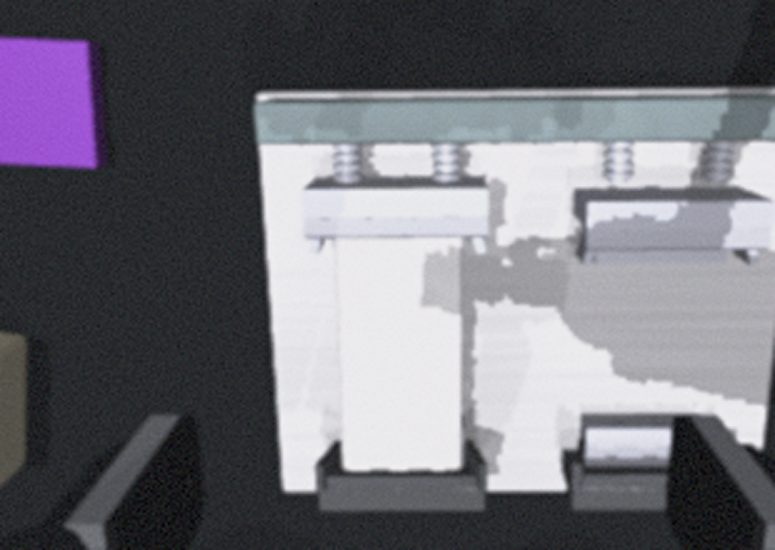

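The new board lies under both lips in B (jaw edge at row 237, fixed lip at row 470), like the used one before. I compare the jaw-edge position numerically with the earlier view and view the whole scene before turning the button.

```bash
python3 - <<'E'
from h import *
im,c=load("w_ld");v=np.array([-U[1],U[0]])
def edge(im,c,C):  # jaw lip -> along coordinate of brightness profile along the bay centre line at z .055
    out=[]
    for d in np.arange(-.075,-.035,.001):
        xy=C+U*d;u=proj(c,[*xy,.055]);out.append(int(im[int(round(u[1])),int(round(u[0]))].astype(int).sum()/3))
    return out
i0,c0=load("w_bed")
print(edge(i0,c0,B+v*.018));print(edge(im,c,B+v*.018))
q=onz(c,np.array([395,237])/2.5+80,.055);print("jaw edge along",q[:2]@U,"earlier .5281")
q=onz(c,np.array([395,470])/2.5+80,.05);print("lip",q[:2]@U,"earlier .642")
for p in((341,300),(462,300),(345,440),(464,440)): q=onz(c,np.array(p)/2.5+80,.042);print(((q[:2]-B)@v).round(4))
# button image
delta([.655,.267,.25],R.from_euler('Z',68,degrees=True)*R.from_euler('X',180,degrees=True))
E
```

```text
[206, 233, 235, 234, 234, 232, 234, 234, 234, 232, 233, 231, 225, 220, 221, 220, 219, 221, 215, 191, 203, 226, 235, 233, 233, 233, 232, 233, 234, 235, 233, 234, 233, 234, 235, 234, 233, 234, 234, 233]
[230, 233, 234, 232, 233, 232, 234, 234, 233, 233, 230, 225, 222, 221, 223, 222, 222, 221, 213, 204, 224, 236, 234, 236, 236, 233, 232, 225, 200, 196, 191, 191, 191, 190, 191, 191, 188, 196, 192, 195]
jaw edge along 0.528102094 earlier .5281
lip 0.640717606 earlier .642
-0.027
0.0273
-0.0274
0.029
pos [ 0.5292 -0.0267  0.2494] need [ 7.07  3.72 -0.08] turn [-0.05  0.05  3.32] t 29.25
```

```bash
python3 -m pendant '[0,0.9,0.4,0,0,0,0.8,0,0.9,0.4,0,0,0,0.8,0,0.9,0.3,0,0,0,0.8,0,0.9,0.2,0,0,0,0.8,0,0.9,0,0,0,0,0]';python3 -c "
from h import *
delta([.655,.267,.18],R.from_euler('Z',68,degrees=True)*R.from_euler('X',180,degrees=True))"
```

```text
time_s: 29.75
tool_pos: [0.6081, 0.1454, 0.2438]
ee_rot: [2.613, 1.742, -0.026]
contact_force: [0.4, -0.1, 0.8]
width: 0.0853
pos [0.6081 0.1454 0.2438] need [ 3.28 -0.07  1.55] turn [-0.06  0.1  -0.08] t 29.75
```

```bash
python3 -m pendant '[0,0.9,0,0.3,0,0,0,0,0.9,0,0.3,0,0,0,0,0.6,-0.05,0.3,0,0.1,0,0,0,0,0.3,0,0,0,0,0,0,0,0,0,0]';python3 - <<'E'
from h import *
im,c=snap("wrist","w_b2",1)
h=cv2.cvtColor(im,cv2.COLOR_RGB2HSV);m=(((h[...,0]<6)|(h[...,0]>172))&(h[...,1]>150)&(h[...,2]>60)).astype(np.uint8)
n,l,st,ce=cv2.connectedComponentsWithStats(m);i=1+np.argmax(st[1:,4]);print(st[i],ce[i],onz(c,ce[i],.067))
x,y,w,hh,_=st[i];print("left/right",onz(c,(x,y+hh/2),.067),onz(c,(x+w,y+hh/2),.067))
delta([.655,.267,.072],R.from_euler('Z',68,degrees=True)*R.from_euler('X',180,degrees=True))
E
```

```text
time_s: 30.25
tool_pos: [0.6431, 0.2413, 0.1837]
ee_rot: [-2.601, -1.743, 0.022]
contact_force: [-0.4, -0.5, -0.6]
width: 0.0855
[ 266  174   47   47 1555] [288.91446945 196.38585209] [0.6544 0.2673 0.067 ]
left/right [0.6482 0.2498 0.067 ] [0.6627 0.2851 0.067 ]
pos [0.6435 0.2412 0.1847] need [0.72 0.07 2.81] turn [-0.11  0.03 -0.05] t 30.3
```

View pics/w_b2.png

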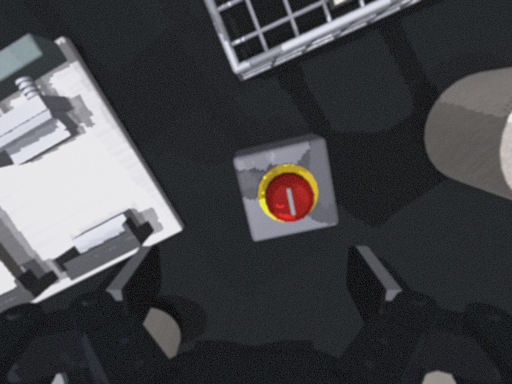

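Head at pixel (290,196), i.e. (0.655, 0.267), and down. I descend over it.

```bash
python3 -m pendant '[0,0.72,0.07,0.5,-0.1,0,-0.05,0,0,0,0.7,0,0,0,0,0,0,0.5,0,0,0,0,0,0,0,0,0,0]';python3 -c "
from h import *
delta([.655,.267,.071],R.from_euler('Z',68,degrees=True)*R.from_euler('X',180,degrees=True))"
```

```text
time_s: 30.7
tool_pos: [0.6582, 0.261, 0.119]
ee_rot: [2.605, 1.747, -0.002]
contact_force: [0.8, -1.0, -0.1]
width: 0.0852
pos [0.6582 0.261  0.119 ] need [ 0.11 -0.14  1.2 ] turn [ 0.03  0.03 -0.04] t 30.7
```

```bash
python3 -m pendant '[0,0.11,-0.14,0.4,0.03,0.03,-0.04,0,0,0,0.4,0,0,0,0,0,0,0.1,0,0,0,0,0,0,0,0,0,0]';python3 -c "
from h import *
delta([.655,.267,.071],R.from_euler('Z',68,degrees=True)*R.from_euler('X',180,degrees=True))"
```

```text
time_s: 31.1
tool_pos: [0.6575, 0.2628, 0.0892]
ee_rot: [2.606, 1.749, 0.011]
contact_force: [0.1, 0.7, 0.1]
width: 0.0852
pos [0.6575 0.2628 0.0892] need [ 0.07 -0.1   0.45] turn [ 0.05 -0.03 -0.03] t 31.1
```

```bash
python3 -m pendant '[0,0.07,-0.1,0.25,0.05,-0.03,-0.03,0,0.02,0,0.2,0,0,0,0,0,0,0,0,0,0]';python3 -c "
from h import *
delta([.655,.267,.071],R.from_euler('Z',68,degrees=True)*R.from_euler('X',180,degrees=True))"
python3 -m pendant '[0.9,0,0,0,0,0,0,0.9,0,0,0,0,0,0,0.9,0,0,0,0,0,0,0.9,0,0,0,0,0,0,0.9,0,0,0,0,0,0]' 30
python3 -c "
from h import *
delta([.655,.267,.071],R.from_euler('Z',68,degrees=True)*R.from_euler('X',180,degrees=True))"
```

```text
time_s: 31.4
tool_pos: [0.6569, 0.2674, 0.0737]
ee_rot: [2.605, 1.754, 0.007]
contact_force: [-0.0, -0.8, 0.0]
width: 0.0854
pos [0.6569 0.2674 0.0737] need [-0.03 -0.04  0.07] turn [ 0.03 -0.02 -0.01] t 31.4
time_s: 31.9
tool_pos: [0.657, 0.2669, 0.0747]
ee_rot: [2.603, 1.754, 0.006]
contact_force: [-0.9, 1.5, -1.1]
width: 0.0375
pos [0.657  0.2669 0.0747] need [-0.02 -0.05  0.09] turn [ 0.03 -0.01 -0.01] t 31.9
```

```bash
python3 -m pendant '[0.9,0,0,-0.02,0,0,0.7,0.9,0,0,-0.02,0,0,0.7,0.9,0,0,-0.02,0,0,0.7,0.9,0,0,-0.02,0,0,0.7]' 
python3 -c "
from h import *
delta([.6565,.267,.075],R.from_euler('Z',68,degrees=True)*R.from_euler('X',180,degrees=True)); print(sense()['moment'],sense()['contact_force'])"
```

```text
time_s: 32.3
tool_pos: [0.6569, 0.2665, 0.0776]
ee_rot: [2.903, 1.194, 0.006]
contact_force: [0.0, -0.6, 0.4]
width: 0.0377
pos [0.6569 0.2665 0.0776] need [ 0.   -0.01  0.06] turn [ 0.03 -0.01 -2.91] t 32.3
[-0.11859197  0.03981245  0.0411986 ] [ 0.01442559 -0.58511481  0.4479165 ]
```

```bash
python3 -m pendant '[0.9,0,0,-0.02,0,0,0.7,0.9,0,0,-0.02,0,0,0.7,0.9,0,0,-0.02,0,0,0.7,0.9,0,0,-0.02,0,0,0.7,0.9,0,0,-0.02,0,0,0.7]' ;python3 -m pendant '[0.9,0,0,-0.02,0,0,0.7,0.9,0,0,-0.02,0,0,0.7,0.9,0,0,0,0,0,0.5]' 
python3 -c "
from h import *
delta([.6565,.267,.075],R.from_euler('Z',68,degrees=True)*R.from_euler('X',180,degrees=True)); print(sense()['moment'],sense()['contact_force'])"
```

```text
time_s: 32.8
tool_pos: [0.6566, 0.266, 0.0813]
ee_rot: [3.111, 0.425, 0.006]
contact_force: [-0.2, -0.5, 1.3]
width: 0.0373
time_s: 33.1
tool_pos: [0.6561, 0.2656, 0.0826]
ee_rot: [3.139, -0.005, 0.005]
contact_force: [-2.0, -2.0, 0.7]
width: 0.0373
pos [0.6561 0.2656 0.0826] need [ 0.01 -0.04  0.19] turn [ 0.03 -0.01 -8.52] t 33.1
[-0.33071598  0.25501275  0.32077478] [-1.97494554 -2.0111939   0.73505842]
```

```bash
python3 -m pendant '[0,0,0,0,0,0,0,0,0,0,0,0,0,0,0,0,0,-0.1,0,0,0,0,0,0,-0.5,0,0,0,0,0,0,-1,0,0,0]' ;python3 -m pendant '[0,0,0,-1,0,0,0,0,0,-0.5,-1,0,0,0,0,0,-0.5,-1,0,0,0,0,0,-0.5,0,0,0,0,0,0,0,0,0,0]' 
python3 - <<'E'
from h import *
im,c=snap("wrist","w_b3",1);t,ct=snap("top","t3",1)
def red(im,w):
    h=cv2.cvtColor(im,cv2.COLOR_RGB2HSV);m=(((h[...,0]<6)|(h[...,0]>172))&(h[...,1]>150)&(h[...,2]>60)).astype(np.uint8)
    q=np.zeros_like(m);q[w[2]:w[3],w[0]:w[1]]=m[w[2]:w[3],w[0]:w[1]];n,l,st,ce=cv2.connectedComponentsWithStats(q);i=1+np.argmax(st[1:,4]);print(st[i],ce[i]);return ce[i]
a=red(im,(0,512,0,384))
# sampling: apparent head diameter as height check
print(onz(c,a,.075),c["camera_from_world"][2])
cv2.imwrite("pics/last.png",np.hstack([cv2.resize(im[80:340,130:420,::-1],(435,390)),cv2.resize(t[110:270,0:260,::-1],(365,225))[:390] if 0 else cv2.copyMakeBorder(cv2.resize(t[110:270,20:260,::-1],(360,240),interpolation=2),0,150,0,0,0)]))
E
```

```text
time_s: 33.6
tool_pos: [0.6526, 0.2655, 0.1415]
ee_rot: [3.137, 0.0, -0.014]
contact_force: [-0.1, -0.5, -0.3]
width: 0.0854
[ 231  181   58   60 2456] [259.12214984 210.11115635]
[0.6557 0.2687 0.075 ] [-0.00865182 -0.28370754 -0.95887182  0.35966168]invalid input at $: expected a multiple of 7 numbers
```

View pics/last.png

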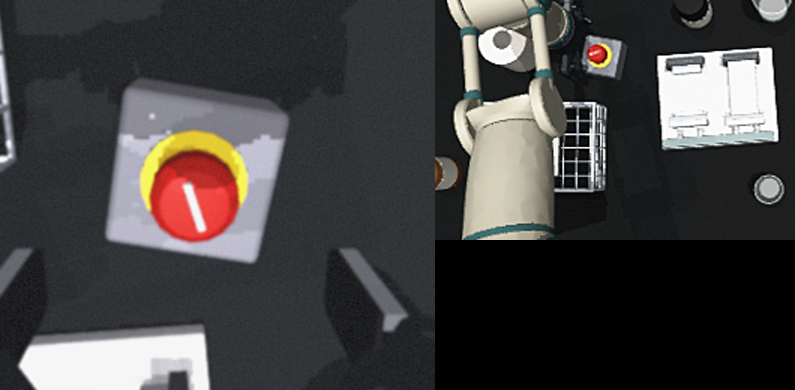

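```bash
python3 - <<'E'
from h import *
for f,z in(("w_btn",.085),("w_b2",.077),("w_b3",.085)):
    im,c=load(f);h=cv2.cvtColor(im,cv2.COLOR_RGB2HSV);m=(((h[...,0]<6)|(h[...,0]>172))&(h[...,1]>150)&(h[...,2]>60)).astype(np.uint8)
    n,l,st,ce=cv2.connectedComponentsWithStats(m);i=1+np.argmax(st[1:,4]);k=max(cv2.findContours((l==i).astype(np.uint8),0,2)[0],key=cv2.contourArea)
    inn=np.zeros_like(m);cv2.fillPoly(inn,[cv2.convexHull(k)],1);inn=cv2.erode(inn,np.ones((3,3)))
    w=(inn>0)&(im.min(2)>120);ys,xs=np.nonzero(w);P=np.array([onz(c,(x,y),z)[:2] for x,y in zip(xs,ys)]);q=P-P.mean(0)
    e,V=np.linalg.eigh(q.T@q);d=V[:,1];print(f,len(xs),P.mean(0).round(4),"mark deg",np.degrees(np.arctan2(d[1],d[0]))%180)
E
```

```text
w_btn 107 [0.6557 0.2671] mark deg 170.9669139678939
w_b2 95 [0.6556 0.2671] mark deg 170.57765369406943
w_b3 233 [0.6557 0.2672] mark deg 108.10524167423557
```

```bash
python3 -m pendant '[0,0,0,-1,0,0,0,0,0,0,-1,0,0,0,0,0,0,-1,0,0,0,0,-0.3,0.9,0,0,0,0,0,-0.5,0.9,0,0,0,0]' ;python3 -m pendant '[0,-0.8,0.6,0,0,0,0,0,-0.9,0.4,0,0,0,0,0,-0.9,0.4,0,0,0,0,0,-0.9,0,0,0,0,0,0,0,0,0,0,0,0]' 
python3 - <<'E'
from h import *
t,ct=snap("top","t4",1.5)
print(proj(ct,[.457,.388,.03]),proj(ct,[*B,.042]))
cv2.imwrite("pics/t4c.png",cv2.resize(t[90:290,30:300,::-1],None,fx=2.9,fy=2.9,interpolation=2))
print(sense()["time_s"])
E
```

```text
time_s: 34.2
tool_pos: [0.6276, 0.1985, 0.275]
ee_rot: [-3.136, -0.015, -0.024]
contact_force: [0.2, -0.3, 0.2]
width: 0.0854
time_s: 34.7
tool_pos: [0.4818, 0.135, 0.2734]
ee_rot: [-3.137, -0.012, -0.031]
contact_force: [1.5, -0.4, -1.1]
width: 0.0856
[ 92.9 208.6] [224.8 168.9]
34.75
```

View pics/t4c.png

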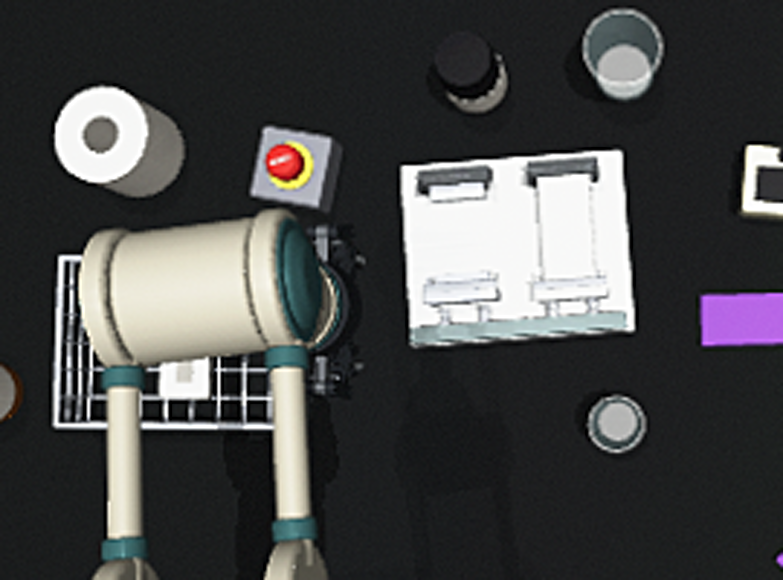

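```bash
python3 -c "
from workcell import *
print(finish_job())"
```

```text
the job is handed in; nothing more can be done
None
```

The job is handed in after about 35 s of robot time. I pressed the stop button down, moved both tested boards to the basket and clamped the fresh board in bay_b. Then I turned the stop head clockwise to its stop. Only one fresh board was on the bench (fresh1 or fresh2 was absent), so bay_a is empty.

**Last checks**
- **Fresh board:** it lies under both lips. The sprung jaw's edge is at 0.5281 m along the bed, as it was with the used board seated. The board is centred to about 1 mm across, and I did not measure its height or level directly.
- **Stop head:** its mark turned 62.6° (1.09 rad). The gripper holding it rose about 8 mm, as the cam should give; I did not measure the top's height directly.
- **Basket:** the arm hid part of it in the last top view, where the end of one board shows inside. An earlier view, also partly hidden, showed both bays empty and nothing outside the basket. I did not see the two boards as separate outlines.
- **Bystanders:** the dark jar, beaker and small beaker look unmoved in the last top view. I did not re-measure them or the white jar, which was outside that crop, and the arm felt no knock.

**Disagreement:** the rough two-view heights of the fixed lips came out at 49 and 58 mm, against the 50 mm given. I treated this as poor pixel matching and used 50 mm; the contact forces when seating the board fitted that.

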